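# Zero the slide reader and hold a slide flush on its tilted pad

### The job

Zero the slide reader by pressing its small recessed red button all the way down with the orange-handled stylus, then put the stylus back in its stand and let go of it. Then pick up the slide carrier by its white tab, tilt it to match the reader's sloped pad, and hold it there: lying flush, centred on and lined up with the pad, with the spring pad pressed down about half of its travel. Finish while still gripping and pressing the carrier like this; leave the bottle, the slide box and the dish where they are.

Things in the scene. Friction and masses are not known exactly. Their poses are not given: they have to be found in the camera images.
- reader: White box, fixed, 150 (x) x 140 (y) x 46 mm high; origin: centre of underside, z up. +x is to the robot's right. On top at (-30, +45) mm a grey 40 x 40 mm block, top 60 mm above the bench, holds the red button. Centred on y = -30 mm, a black stage plate (112 x 60 mm), hinged at its low edge (x = -56 mm, 53 mm up), rises towards +x at a locked slope, 11 to 26 degrees; it carries the reading pad.
- pad (a joint): Travel of the spring-borne reading pad into the stage, along the pad's own normal: 0 = up (free), 0.008 m = fully down. The spring takes about 2 to 3 N to start moving and 1 N more per mm, so about 6 to 7 N at half travel; the pad springs back when freed.
- face (a point): Centre of the upper face of the reading pad (aluminium with green glass, 84 mm x by 36 mm y, same outline as the carrier; 16 mm proud of the stage when free). z: outward normal, up and leaning to the reader's -x side; x runs up the slope, y is level. Moves with the pad. Slope's high end: up to 130 mm above the bench.
- button_top (a point): Centre of the top of the red button cap (12 mm diameter), which sits at the bottom of a round well 14 mm in diameter, 5 mm below the well's rim (55 mm above the bench). z is up. A gripper finger does not fit in the well; the stylus tip does.
- button (a joint): How far the button is pressed down: 0 = free, 0.003 m = fully down. It takes about 1 N to start and 4 N to go fully down; it springs back.
- stand: Grey stylus stand, fixed, 60 x 60 x 65 mm high, origin at the centre of its underside, z up, with one round vertical hole 12 mm in diameter and 60 mm deep in the middle of its top.
- stylus: Stylus, 40 g, 115 mm long, upright in the stand. Origin at the tip end, z towards the handle. Tip: flat, 5 mm wide, widening to an 8 mm steel shank 14 mm up; black collar, 22 mm wide, 55 to 60 mm up; square orange handle 14 x 14 mm (sides along x, y), 60 to 115 mm up. In the stand the collar rests on the stand's top, so the tip is 10 mm above the bench.
- mat: Blue mat on which the carrier lies at the start, fixed, 130 x 80 x 4 mm, origin at the centre of its underside.
- carrier: Slide carrier, about 70 g: flat black frame 84 mm (x) x 36 mm (y) x 5 mm with a glass slide in it and an upright white tab in the middle to hold it by: 28 mm (x) x 12 mm (y), from 5 to 55 mm above the underside. Origin at the centre of the underside, z up through the tab. It may lie on the pad either way round (its long side along the pad's long side).
- bottle: Bystander: small bottle with a blue cap, 40 mm diameter, 75 mm high, origin at the centre of its underside.
- slidebox: Bystander: green slide box, 90 x 100 x 28 mm, origin at the centre of its underside.
- dish: Bystander: pale translucent round dish, 63 mm diameter, 14 mm high, origin at the centre of its underside.

How it is judged:
By the outcome, as a careful person would: the job done as asked, in the order asked, and still so for the second after the job is handed in, while the arm keeps its last pose, push and grip.
It also fails if it takes over 72 s, if anything falls off the work surface, if the arm or the gripper's body presses on something with over 40 N, if the wrist force passes 120 N, or if a joint passes its speed limit or range.

### The arm

A 6-joint arm with a two-finger parallel gripper is mounted at the origin on the work surface. World frame = base frame: x ahead of the robot, y to its left, z up, the work surface at z = 0. Lengths are in m, angles in rad, forces in N, time in s.
With the tool pointing down it reaches from about 0.225 to 0.875 m from the base axis. Payload 3.4 kg.
Tool frame: the origin (TCP) lies between the finger pads; the fingertips stand 17 mm ahead of it and the grasp point (between the pads) lies 2 mm behind it; y points along the fingers, z is the direction in which the jaws open and shut, and the axes are right-handed (so a half turn about y gives the same grasp; the last joint's range is limited). The gripper opens to 85 mm and grips with 20 to 120 N. Pads are 22 mm wide; open, the fingers measure 114 mm over their backs; the gripper's body (76 mm by 85 mm) begins 54 mm behind the grasp point. The pads swing forward as they close: fully open they stand 13 mm farther back than shut.
Start: joints at [1.018, 0.276, 1.505, -0, 1.361, -0.121], TCP at [0.241, 0.522, 0.219] pointing down, gripper open.
Joint ranges: [-2.89, 2.89], [-0.75, 2.08], [0.22, 2.7], [-1.18, 4.32], [0.11, 2.71], [-2.7, 2.7]. Speed limits (rad/s): [2.57, 2.57, 3.14, 3.14, 3.14, 3.14].

### API

Orientations are given as a unit quaternion [w, x, y, z].
In Python, from rig import manip, get_image, camera_model, sign_off, spot_in, silhouettes, spot_point gives the robot as it stands.
- The arm moves only by the tool jog_arm, never from a script. Its argument "targets" is a list of rows, each a list of 3 entries, a list of its own where there are three numbers: the finger opening in m, from 0 to 0.0854, then the shift along the world's x, y, z in m, then the turn about the world's z in rad. In form: [[claw, [x, y, z], spin], ...]. A call has 1 to 10 rows; each row shifts and turns the commanded pose from where the row before left it; what a row does not reach is not made up. A row lasts 1/8 s, in which the tool goes at most 62.5 mm and 10.7 degrees, less where a joint would pass 70% of its speed; a pose out of reach is approached as far as the arm can. A call with a gripper value outside its range is refused whole. The fingers move at their own pace and stop on an object; "force" is the grip in N (left out, the last holds). Time passes only in rows, so rows that do not move let the fingers close. It gives the time, the measured TCP pose, the force and the opening at its end, in the units of the state.
- manip.get_state(): the state, without advancing time (a new reading comes with each control period).
- get_image(name): name is "side" or "top" or "wrist"; returns (picture, depth): 420x560x3 uint8, red, green, blue; 420x560 float32, m along the optical axis (not along the pixel's ray), 0 where there is no reading.
- camera_model(name): a dict with "mtx" (3x3 intrinsics, pixels), "world_from_camera" (4x4, takes a point from camera to world coordinates). Camera axes: x right, y up, looking along -z (the intrinsics and any distortion apply to the point x, -y, -z); pixel columns grow to the right and rows downward; lengths in m; the calibration is good to about 2 mm. A picture is of the moment at which its call begins: read the wrist's pose just before it. camera_model takes no time and is no camera call; for the wrist camera it gives the pose at the moment of the call.
- sign_off(): hands the job in, once; it reports no verdict.
Trained networks look in the newest picture that a camera, given by its name, has taken for a name from the list of things; names that differ only in an ending like _2 or _b are one class to them, and where a whole thing is asked for, a point or a joint stands for the part that bears it (a point fixed in the world has none). Each returns a list of dicts, best first, with "score" (0 to 1); they miss things now and then, are a little off and sometimes report something else, mostly with a low value. They report only what shows in the picture. A call takes as long as a camera call.
- spot_in(name, camera): "position" ([column, row] in pixels, amid what is visible of it).
- silhouettes(name, camera): "mask" (420x560 bool, what is visible of it) and "position" ([column, row] in pixels, amid what is visible of it).
- spot_point(name, camera): "position" ([column, row] in pixels: a listed point, or the origin of a listed thing).
The state is a dict: "clock": time; "qpos": joint angles; "qd": joint speeds; "effort": joint torques, N m; "position": TCP position; "ee_rot": TCP orientation; "contact_force": force on the tool from outside, world axes, zero at the start; "moment": the same for the moment, N m; "width": finger opening in m.
Only numpy, scipy, OpenCV 4.12 (cv2) and the standard library are available. Lean on these libraries where they do the work, as an engineer would, in place of code of your own. Each camera call takes 0.05 s, during which the arm holds its last target.

## Working session

There is one attempt and no reset: what is moved stays moved. The work goes in short steps, Python scripts to look and compute and a tool call to move; the robot and the scene stay as the last step left them, time stands still between calls to the robot, and variables do not carry over. Pictures are saved under pics/ and viewed, and the job is handed in when it is done.

Besides the shell and the picture viewer there is one more tool, called as a command line: name --argument value ..., lists and objects as JSON in quotes. jog_arm: Moves the arm, as the interface text tells. Its arguments: {"type":"object","properties":{"targets":{"type":"array","items":{"type":"array"}},"force":{"type":"number"}},"required":["targets"]}

```bash
ls -a; mkdir -p pics; cat > h.py <<'E'
import numpy as np, cv2
from rig import manip, get_image, camera_model, sign_off, spot_in, silhouettes, spot_point
def save(n,img): cv2.imwrite('pics/'+n+'.png', img[:,:,::-1])
def unproj(cm,uv,d):
    K=np.array(cm['mtx']);T=np.array(cm['world_from_camera'])
    uv=np.atleast_2d(uv).astype(float);d=np.atleast_1d(d)
    x=(uv[:,0]-K[0,2])/K[0,0]*d;y=(uv[:,1]-K[1,2])/K[1,1]*d
    return np.c_[x,-y,-d]@T[:3,:3].T+T[:3,3]
def ray_z(cm,uv,z):
    T=np.array(cm['world_from_camera']);o=T[:3,3]
    p=unproj(cm,uv,1.0)[0];r=p-o
    return o+r*(z-o[2])/r[2]
def proj(cm,P):
    K=np.array(cm['mtx']);T=np.array(cm['world_from_camera'])
    c=(np.atleast_2d(P)-T[:3,3])@T[:3,:3]
    return np.c_[K[0,0]*c[:,0]/-c[:,2]+K[0,2],K[1,1]*-c[:,1]/-c[:,2]+K[1,2]]
def cloud(cm,d):
    v,u=np.mgrid[:420,:560]
    return unproj(cm,np.c_[u.ravel(),v.ravel()],d.ravel()).reshape(420,560,3)
E
python3 - <<'E'
from h import *
print(manip.get_state())
for c in ['side','top','wrist']:
    cm=camera_model(c); im,d=get_image(c); save(c+'0',im); np.savez(c+'0.npz',im=im,d=d,T=cm['world_from_camera'],K=cm['mtx'])
    print(c,cm)
    for n in ['reader','stand','stylus','mat','carrier','bottle','slidebox','dish']:
        r=silhouettes(n,c)
        if r: print(n,[(round(q['score'],2),np.round(q['position']),q['mask'].sum()) for q in r[:2]])
    for n in ['face','button_top','stylus','carrier','stand']:
        r=spot_point(n,c)
        print('pt',n,[(round(q['score'],2),np.round(q['position'],1)) for q in r[:2]])
E
```

```text
.
..
pics
{'clock': 0.0, 'qpos': array([ 1.01798879e+00,  2.76601533e-01,  1.50613347e+00, -1.01778898e-05,
        1.36069451e+00, -1.20975849e-01]), 'qd': array([ 0.00217071,  0.00059834, -0.00138154,  0.00060332, -0.00061959,
        0.00139659]), 'effort': array([-1.18815592e-04, -4.16784918e+01, -2.45797116e+01, -1.91334088e-04,
        1.12074602e-02,  7.60821848e-06]), 'position': array([0.24036269, 0.52174622, 0.21793587]), 'ee_rot': array([-0.69007397,  0.69130214, -0.15170259,  0.15127989]), 'contact_force': array([0.54400777, 0.16813292, 0.03586329]), 'moment': array([-0.01397304,  0.00429778, -0.05750369]), 'width': 0.08526910021358798}
side {'mtx': array([[518.33254306,   0.        , 276.84475519],
       [  0.        , 518.33254306, 206.57950062],
       [  0.        ,   0.        ,   1.        ]]), 'world_from_camera': array([[ 0.87139673,  0.34108063, -0.35260707,  0.24990608],
       [-0.49055678,  0.59898136, -0.63291025, -0.66576227],
       [-0.00466836,  0.72448971,  0.68926981,  0.78255387],
       [ 0.        ,  0.        ,  0.        ,  1.        ]])}
reader [
[... 1581 characters left out ...]
, array([156. , 255.7]))]
pt stand [(0.92, array([386.4, 267.5]))]
wrist {'mtx': array([[348.51689952,   0.        , 274.58104938],
       [  0.        , 348.51689952, 210.57213426],
       [  0.        ,   0.        ,   1.        ]]), 'world_from_camera': array([[ 0.41875472, -0.86254081, -0.28402085,  0.16718531],
       [ 0.9080985 ,  0.39731047,  0.13229326,  0.55568152],
       [-0.00126388, -0.31331734,  0.94964764,  0.37403781],
       [ 0.        ,  0.        ,  0.        ,  1.        ]])}
mat [(0.68, array([211., 374.]), np.int64(1951))]
carrier [(0.6, array([206., 391.]), np.int64(713))]
pt face []
pt button_top []
pt stylus []
pt carrier [(0.69, array([203.5, 395.8]))]
pt stand []
```

View pics/side0.png

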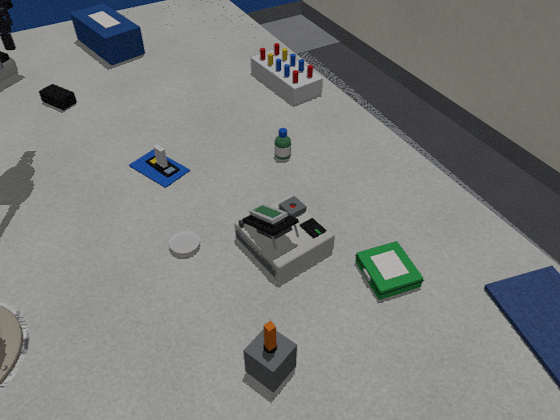

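View pics/top0.png

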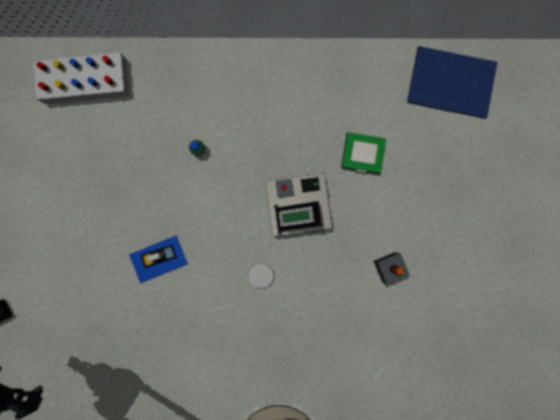

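View pics/wrist0.png

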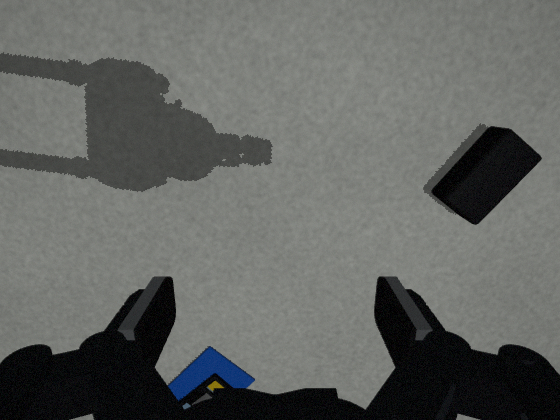

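```bash
python3 - <<'E'
from h import *
from scipy.spatial.transform import Rotation as R
s=manip.get_state();q=s['ee_rot'];M=R.from_quat(q[[1,2,3,0]]).as_matrix();print('tool axes\n',M.round(3))
for c in ['side','top']:
    z=np.load(c+'0.npz');cm=dict(mtx=z['K'],world_from_camera=z['T']);im=z['im'].astype(int);d=z['d']
    P=cloud(cm,d)
    np.save(c+'P.npy',P)
    # bench height check
    for (u,v) in [(100,300),(300,330),(450,250)]: print(c,'z bench?',P[v-5:v+5,u-5:u+5].reshape(-1,3).mean(0).round(4))
    r,g,b=im[...,0],im[...,1],im[...,2]
    m=(r>180)&(g>50)&(g<130)&(b<70)
    if c=='side': m[:300]=0
    else: m[:240]=0; m[300:]=0;m[:,:350]=0
    p=P[m];print('orange',m.sum(),p.mean(0).round(4),p.min(0).round(4),p.max(0).round(4))
    m=(r>120)&(g<70)&(b<70);m[:,:230]=0; m[:150]=0;m[300:]=0
    v,u=np.nonzero(m);print('red',m.sum(),u.mean(),v.mean(),P[m].mean(0).round(4)) if m.sum() else None
    # stand top by z
    m=(P[...,2]>0.058)&(P[...,2]<0.072)
    for n,(x0,x1,y0,y1) in dict(stand=(.34,.48,-.32,-.15)).items():
        k=m&(P[...,0]>x0)&(P[...,0]<x1)&(P[...,1]>y0)&(P[...,1]<y1)
        p=P[k];print(n,k.sum(),p.mean(0).round(4));rc=cv2.minAreaRect((p[:,:2]*1000).astype(np.float32));print(rc)
    k=(P[...,2]>0.02)&(P[...,0]>.46)&(P[...,0]<.68)&(P[...,1]>-.16)&(P[...,1]<.08)
    p=P[k];print('reader',k.sum(),cv2.minAreaRect((p[:,:2]*1000).astype(np.float32)),p[:,2].max())
    im2=cv2.resize(z['im'][160:300,200:430] if c=='side' else z['im'][160:300,130:430],None,fx=2.6,fy=2.6,interpolation=cv2.INTER_CUBIC);save('zoom_'+c,im2)
E
```

```text
tool axes
 [[ 0.908  0.     0.418]
 [-0.418  0.     0.908]
 [ 0.    -1.     0.   ]]
side z bench? [ 0.2435 -0.0024  0.0005]
side z bench? [ 0.5256 -0.2479  0.0158]
side z bench? [ 8.903e-01 -2.282e-01  2.000e-04]<stdin>:14: RuntimeWarning: Mean of empty slice.
  ret = um.true_divide(
Traceback (most recent call last):
ValueError: zero-size array to reduction operation minimum which has no identity
```

```bash
python3 - <<'E'
from h import *
for c in ['side','top']:
    z=np.load(c+'0.npz');im=z['im'];P=np.load(c+'P.npy')
    H=cv2.cvtColor(im,cv2.COLOR_RGB2HSV)
    X,Y,Z=P[...,0],P[...,1],P[...,2]
    reg=lambda x0,x1,y0,y1:(X>x0)&(X<x1)&(Y>y0)&(Y<y1)
    m=(H[...,0]<16)&(H[...,1]>170)&(H[...,2]>110)&reg(.3,.5,-.35,-.15)
    p=P[m]
    print(c,'orange',m.sum(),p.mean(0).round(4),p.min(0).round(4),p.max(0).round(4)) if m.sum() else 0
    t=m&(Z>.112);print(' top',t.sum(),np.median(P[t],0).round(4)) if t.sum() else 0
    m=((H[...,0]<8)|(H[...,0]>172))&(H[...,1]>130)&reg(.46,.7,-.16,.1)
    v,u=np.nonzero(m);print('red',m.sum(),u.mean(),v.mean(),P[m].mean(0).round(4)) if m.sum() else 0
    k=(Z>.058)&(Z<.071)&reg(.33,.5,-.33,-.15)
    p=P[k];print('stand',k.sum(),p.mean(0).round(4) if k.sum() else 0,cv2.minAreaRect((p[:,:2]*1000).astype(np.float32)) if k.sum() else 0)
    k=(Z>.03)&reg(.44,.7,-.17,.09)
    p=P[k];print('reader',k.sum(),cv2.minAreaRect((p[:,:2]*1000).astype(np.float32)),Z[k].max())
    k=(Z>.045)&reg(.4,.55,.15,.35);p=P[k];print('tab',k.sum(),p.mean(0).round(4) if k.sum() else 0,p[:,2].max() if k.sum() else 0)
    m=(H[...,0]>100)&(H[...,0]<130)&(H[...,1]>150)&reg(.3,.6,.1,.4);p=P[m];print('mat',m.sum(),cv2.minAreaRect((p[:,:2]*1000).astype(np.float32)))
    im2=cv2.resize(im[160:300,200:430] if c=='side' else im[140:300,130:430],None,fx=2.6,fy=2.6,interpolation=cv2.INTER_CUBIC);save('zoom_'+c,im2)
E
```

```text
side orange 66 [ 0.4506 -0.2801  0.1251] [ 0.4436 -0.2863  0.1231] [ 0.4568 -0.2727  0.1274]
 top 66 [ 0.4507 -0.2802  0.1251]
red 31 278.7741935483871 216.03225806451613 [ 0.6049 -0.0377  0.0717]
stand 1170 [ 0.4474 -0.2854  0.065 ] ((450.675537109375, -279.4381103515625), (61.6191291809082, 61.50992202758789), 22.032161712646484)
reader 4507 ((605.7818603515625, -49.5789794921875), (144.9481964111328, 152.44448852539062), 7.593936443328857) 0.11805821723607135
tab 87 [0.4781 0.3017 0.0555] 0.0634098998341589
mat 750 ((470.77374267578125, 305.202392578125), (80.61199951171875, 129.6005401611328), 23.157093048095703)Traceback (most recent call last):
  File "<stdin>", line 3, in <module>
    fid = stack.enter_context(open(os.fspath(file), "rb"))
                              ~~~~^^^^^^^^^^^^^^^^^^^^^^^
FileNotFoundError: [Errno 2] No such file or directory: 'topP.npy'
```

View pics/zoom_side.png

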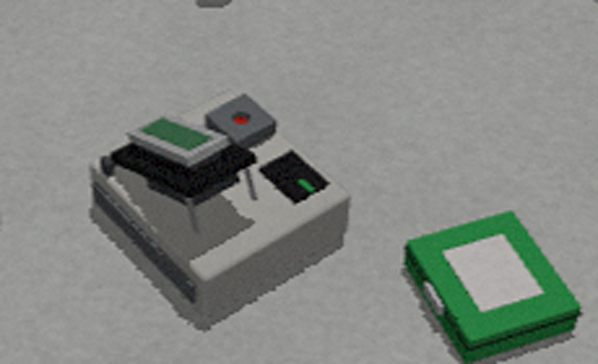

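```bash
cat > an.py <<'E'
from h import *
for c in ['side','top']:
    z=np.load(c+'0.npz');im=z['im'];cm=dict(mtx=z['K'],world_from_camera=z['T']);P=cloud(cm,z['d'])
    H=cv2.cvtColor(im,cv2.COLOR_RGB2HSV)
    X,Y,Z=P[...,0],P[...,1],P[...,2]
    reg=lambda x0,x1,y0,y1:(X>x0)&(X<x1)&(Y>y0)&(Y<y1)
    m=(Z>.115)&reg(.3,.5,-.35,-.15)
    p=P[m]
    print(c,'orange',m.sum(),p.mean(0).round(4),p.min(0).round(4),p.max(0).round(4),cv2.minAreaRect((p[:,:2]*1000).astype(np.float32))) if m.sum() else 0
    m=((H[...,0]<8)|(H[...,0]>172))&(H[...,1]>130)&reg(.61,.68,-.06,.05)
    v,u=np.nonzero(m);print('red',m.sum(),u.mean(),v.mean(),P[m].mean(0).round(4), ray_z(cm,[u.mean(),v.mean()],.055).round(4)) if m.sum() else 0
    k=(Z>.058)&(Z<.071)&reg(.33,.5,-.33,-.15)
    p=P[k];print('stand',k.sum(),p.mean(0).round(4) if k.sum() else 0,cv2.minAreaRect((p[:,:2]*1000).astype(np.float32)) if k.sum() else 0)
    k=(Z>.03)&reg(.44,.7,-.17,.09)
    p=P[k];print('reader',k.sum(),cv2.minAreaRect((p[:,:2]*1000).astype(np.float32)),Z[k].max())
    k=(Z>.056)&(Z<.063)&reg(.6,.7,-.06,.05)
    p=P[k];print('block',k.sum(),p.mean(0),cv2.minAreaRect((p[:,:2]*1000).astype(np.float32)))
    k=(Z>.045)&reg(.4,.55,.15,.4);p=P[k];print('tab',k.sum(),p.mean(0).round(4) if k.sum() else 0,p[:,2].max() if k.sum() else 0)
    if k.sum()>5: print(cv2.minAreaRect((p[:,:2]*1000).astype(np.float32)))
    m=(H[...,0]>100)&(H[...,0]<130)&(H[...,1]>150)&reg(.3,.6,.1,.4);p=P[m];print('mat',m.sum(),cv2.minAreaRect((p[:,:2]*1000).astype(np.float32)))
    # pad green plane
    m=(H[...,0]>60)&(H[...,0]<90)&(H[...,1]>80)&(Z>.07)&reg(.5,.65,-.13,.03);p=P[m];
    if len(p)>10:
        cc=p.mean(0);n=np.linalg.svd(p-cc)[2][2];n*=np.sign(n[2]);print('pad',len(p),cc.round(4),n.round(3),np.degrees(np.arccos(n[2])))
E
python3 an.py
python3 - <<'E'
from h import *
im=np.load('top0.npz')['im']
save('zoom_top',cv2.resize(im[140:300,130:430],None,fx=2.6,fy=2.6,interpolation=cv2.INTER_CUBIC))
E
```

```text
side orange 120 [ 0.4495 -0.2809  0.123 ] [ 0.4426 -0.2875  0.1151] [ 0.458  -0.2718  0.1274] ((450.2656555175781, -279.4336853027344), (13.72225284576416, 15.078441619873047), 9.039179801940918)
red 14 292.14285714285717 205.92857142857142 [ 0.6498 -0.0121  0.0557] [ 0.6501 -0.0115  0.055 ]
stand 1170 [ 0.4474 -0.2854  0.065 ] ((450.675537109375, -279.4381103515625), (61.6191291809082, 61.50992202758789), 22.032161712646484)
reader 4507 ((605.7818603515625, -49.5789794921875), (144.9481964111328, 152.44448852539062), 7.593936443328857) 0.11805821723607135
block 284 [ 0.64799412 -0.01449312  0.05984783] ((648.770263671875, -12.705392837524414), (41.96049880981445, 44.1327018737793), 7.982193946838379)
tab 87 [0.4781 0.3017 0.0555] 0.0634098998341589
((478.0805358886719, 304.7327575683594), (14.10464096069336, 30.851743698120117), 24.066925048828125)
mat 750 ((470.77374267578125, 305.202392578125), (80.61199951171875, 129.6005401611328), 23.157093048095703)
pad 177 [ 0.575  -0.0462  0.099 ] [-0.417  0.225  0.881] 28.26453061268571
top orange 43 [ 0.4515 -0.2804  0.1237] [ 0.4438 -0.28
[... 288 characters left out ...]
863281, -281.3890686035156), (60.63404846191406, 61.3940544128418), 21.487308502197266)
reader 4369 ((606.6265869140625, -51.31428527832031), (143.56100463867188, 150.28268432617188), 7.703319072723389) 1.250385650897643
block 223 [ 0.646925   -0.01472379  0.05938615] ((635.5499267578125, -14.49229621887207), (44.22926330566406, 71.23041534423828), 85.38534545898438)
tab 63 [0.4792 0.3016 0.0574] 0.0625637230193119
((478.9172668457031, 302.59100341796875), (11.481176376342773, 28.789094924926758), 18.2951717376709)
mat 1088 ((471.5772399902344, 305.496826171875), (76.42572021484375, 126.81871795654297), 22.32727813720703)
pad 207 [ 0.5771 -0.0419  0.1042] [0.989 0.149 0.028] 88.4223567471596
```

View pics/zoom_top.png

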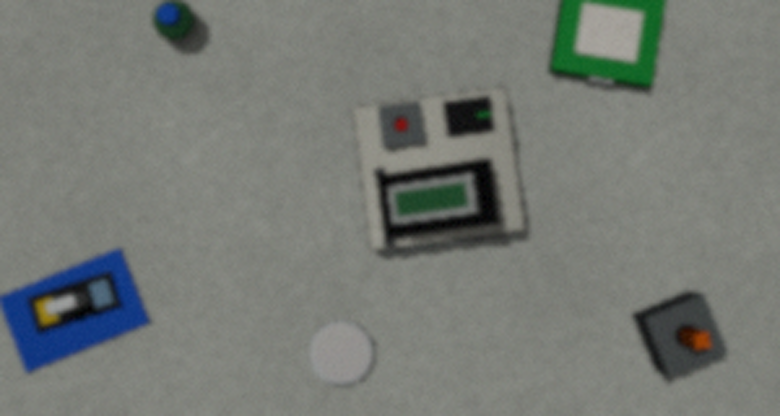

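jog_arm --targets '[[0.085,[0.04,-0.037,0.015],-0.16],[0.085,[0.04,-0.037,0.015],-0.16],[0.085,[0.04,-0.037,0.015],-0.16],[0.085,[0.04,-0.037,0.015],-0.16],[0.085,[0.04,-0.037,0.015],-0.16],[0.085,[0.04,-0.037,0.015],-0.16],[0.085,[0,0,0],0]]'

```text
clock: 2.98
position: [0.484, 0.2978, 0.3097]
ee_rot: [0.542, -0.541, 0.454, -0.456]
contact_force: [-0.0, 0.6, -0.5]
width: 0.085
```

```bash
cat > shot.py <<'E'
from h import *
import sys
n=sys.argv[1]
s=manip.get_state();cm=camera_model('wrist');im,d=get_image('wrist')
save(n,im);np.savez(n+'.npz',im=im,d=d,T=cm['world_from_camera'],K=cm['mtx'])
from scipy.spatial.transform import Rotation as R
q=s['ee_rot'];M=R.from_quat(q[[1,2,3,0]]).as_matrix()
print(s['clock'],s['position'].round(4),'jaw',np.degrees(np.arctan2(M[1,2],M[0,2])).round(2),'ydir',M[:,1].round(3),'q6',s['qpos'][5].round(2),s['contact_force'].round(2),s['width'].round(4))
E
python3 shot.py w1
```

```text
Traceback (most recent call last):
  File "shot.py", line 8, in <module>
    print(s['clock'],s['position'].round(4),'jaw',np.degrees(np.arctan2(M[1,2],M[0,2])).round(2),'ydir',M[:,1].round(3),'q6',s['qpos'][5].round(2),s['contact_force'].round(2),s['width'].round(4))
                                                                                                                                                                               ^^^^^^^^^^^^^^^^
AttributeError: 'float' object has no attribute 'round'
```

jog_arm --targets '[[0.085,[0.02,-0.056,0.002],0],[0.085,[0.02,-0.056,0.002],0],[0.085,[0.02,-0.056,0.002],0],[0.085,[0.02,-0.056,0.002],0],[0.085,[0.02,-0.056,0.002],0],[0.085,[0.02,-0.056,0.002],0],[0.085,[0,0,0],0]]'

```text
clock: 3.9
position: [0.6013, -0.0382, 0.3195]
ee_rot: [-0.542, 0.543, -0.454, 0.454]
contact_force: [0.0, 0.6, -0.1]
width: 0.085
```

```bash
python3 shot.py w2
```

```text
Traceback (most recent call last):
  File "shot.py", line 8, in <module>
    print(s['clock'],s['position'].round(4),'jaw',np.degrees(np.arctan2(M[1,2],M[0,2])).round(2),'ydir',M[:,1].round(3),'q6',s['qpos'][5].round(2),s['contact_force'].round(2),s['width'].round(4))
                                                                                                                                                                               ^^^^^^^^^^^^^^^^
AttributeError: 'float' object has no attribute 'round'
```

jog_arm --targets '[[0.085,[-0.03,-0.05,0],0],[0.085,[-0.03,-0.05,0],0],[0.085,[-0.03,-0.05,0],0],[0.085,[-0.03,-0.05,0],0],[0.085,[-0.03,-0.04,0],0],[0.085,[0,0,0],0]]'

```text
clock: 4.7
position: [0.4492, -0.2756, 0.3208]
ee_rot: [0.542, -0.542, 0.454, -0.453]
contact_force: [0.9, -0.4, 0.1]
width: 0.085
```

```bash
python3 shot.py w3
```

```text
Traceback (most recent call last):
  File "shot.py", line 8, in <module>
    print(s['clock'],s['position'].round(4),'jaw',np.degrees(np.arctan2(M[1,2],M[0,2])).round(2),'ydir',M[:,1].round(3),'q6',s['qpos'][5].round(2),s['contact_force'].round(2),s['width'].round(4))
                                                                                                                                                                               ^^^^^^^^^^^^^^^^
AttributeError: 'float' object has no attribute 'round'
```

View pics/w1.png

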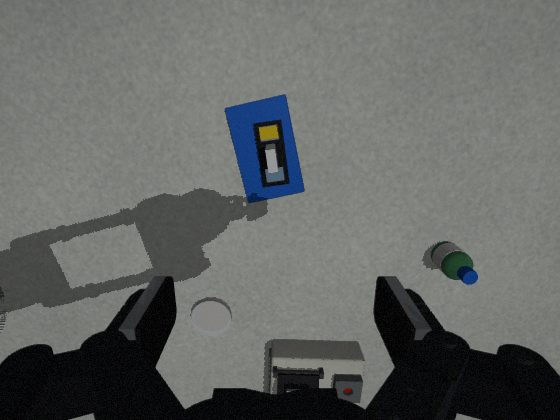

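View pics/w2.png

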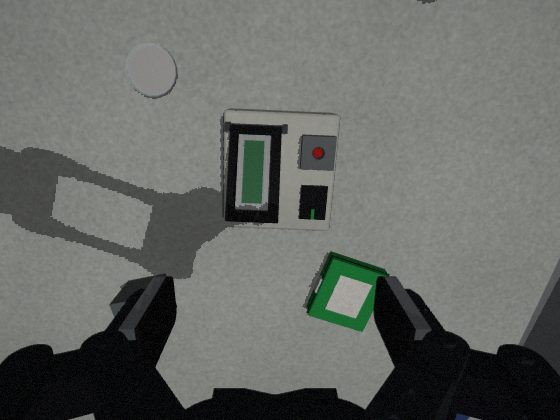

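View pics/w3.png

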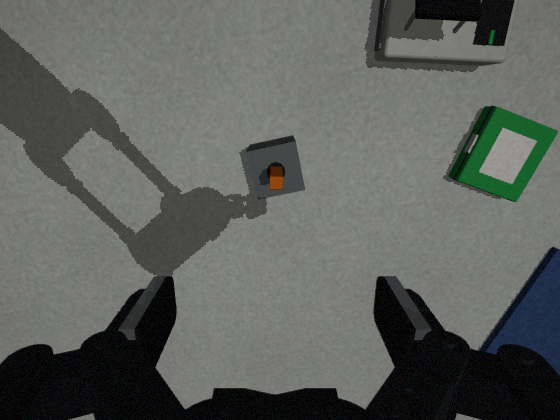

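```bash
sed -i "s/s\['width'\].round(4)/round(s['width'],4)/" shot.py; cat > an2.py <<'E'
from h import *
def load(n):
    z=np.load(n+'.npz');cm=dict(mtx=z['K'],world_from_camera=z['T']);return z['im'],z['d'],cm,cloud(cm,z['d']),cv2.cvtColor(z['im'],cv2.COLOR_RGB2HSV)
def rect(p): return cv2.minAreaRect((p[:,:2]*1000).astype(np.float32))
if __name__=='__main__':
    im,d,cm,P,H=load('w3');X,Y,Z=P[...,0],P[...,1],P[...,2]
    reg=lambda x0,x1,y0,y1:(X>x0)&(X<x1)&(Y>y0)&(Y<y1)
    m=(Z>.12)&(Z<.135)&reg(.3,.55,-.35,-.2);p=P[m];print('handle',m.sum(),p.mean(0).round(4),rect(p))
    m=(Z>.06)&(Z<.068)&reg(.3,.55,-.35,-.2);p=P[m];print('stand',m.sum(),p.mean(0).round(4),rect(p))
    im,d,cm,P,H=load('w2');X,Y,Z=P[...,0],P[...,1],P[...,2]
    m=((H[...,0]<8)|(H[...,0]>172))&(H[...,1]>130)&reg(.6,.7,-.06,.05);v,u=np.nonzero(m);print('red',m.sum(),P[m].mean(0).round(4),(u.min()+u.max())/2,(v.min()+v.max())/2,ray_z(cm,[u.mean(),v.mean()],.055).round(4))
    m=(Z>.057)&(Z<.063)&reg(.615,.7,-.06,.03);p=P[m];print('block',m.sum(),p.mean(0).round(4),rect(p))
    m=(Z>.04)&(Z<.05)&reg(.5,.7,-.16,.1);p=P[m];print('reader',m.sum(),rect(p))
    m=(H[...,0]>60)&(H[...,0]<95)&(H[...,1]>90)&(Z>.07)&reg(.5,.65,-.13,.05);p=P[m];print('green',m.sum(),p.mean(0).round(4),p.min(0).round(3),p.max(0).round(3))
    # pad: fit plane by RANSAC-ish
    cc=np.median(p,0);a,b,c=np.linalg.lstsq(np.c_[p[:,0]-cc[0],p[:,1]-cc[1],np.ones(len(p))],p[:,2],rcond=None)[0]
    n=np.array([-a,-b,1]);n/=np.linalg.norm(n);print('n',n.round(4),'tilt',np.degrees(np.arccos(n[2])),'az',np.degrees(np.arctan2(n[1],n[0])))
    k=(abs((P-[cc[0],cc[1],c])@n)<.004)&reg(.5,.65,-.13,.05);q=P[k];
    ex=np.array([0,0,1])-n*n[2];ex/=np.linalg.norm(ex);ey=np.cross(n,ex)
    A=np.c_[(q-cc)@ex,(q-cc)@ey]
    mm=np.zeros(Z.shape,np.uint8);mm[k]=255;nl,lb,st,ce=cv2.connectedComponentsWithStats(mm)
    i=1+st[1:,4].argmax();q=P[lb==i];A=np.c_[(q-cc)@ex,(q-cc)@ey];r=cv2.minAreaRect((A*1000).astype(np.float32));print('pad rect',len(q),r)
    print('face centre', (cc+ex*r[0][0]/1e3+ey*r[0][1]/1e3-0*n).round(4),'ex',ex.round(3),'az ex',np.degrees(np.arctan2(ex[1],ex[0])))
    im,d,cm,P,H=load('w1');X,Y,Z=P[...,0],P[...,1],P[...,2]
    m=(Z>.053)&(Z<.066)&reg(.4,.55,.2,.4);p=P[m];print('tab',m.sum(),p.mean(0).round(4),rect(p))
    m=(Z>.006)&(Z<.0125)&reg(.4,.55,.2,.4);p=P[m];print('frame',m.sum(),p.mean(0).round(4),rect(p))
    m=(H[...,0]>100)&(H[...,0]<130)&(H[...,1]>150)&reg(.3,.6,.1,.45);p=P[m];print('mat',m.sum(),rect(p))
E
python3 an2.py; python3 - <<'E'
from h import *
from scipy.spatial.transform import Rotation as R
s=manip.get_state();q=s['ee_rot'];M=R.from_quat(q[[1,2,3,0]]).as_matrix();print(s['clock'],s['position'].round(4),np.degrees(np.arctan2(M[1,2],M[0,2])),s['qpos'].round(2))
E
```

```text
handle 195 [ 0.4503 -0.28    0.1248] ((450.3682861328125, -280.74542236328125), (13.551031112670898, 14.906473159790039), 10.050301551818848)
stand 2127 [ 0.4499 -0.2785  0.0652] ((450.3414001464844, -280.7720947265625), (59.97781753540039, 60.421566009521484), 22.265039443969727)
red 319 [ 0.6439 -0.0207  0.3072] 416.0 283.5 [ 0.8135 -0.2151  0.055 ]
block 1043 [ 0.6482 -0.0142  0.0601] ((648.3134765625, -14.615148544311523), (39.98884201049805, 40.22205352783203), 7.512884616851807)
reader 6507 ((608.202392578125, -50.09076690673828), (139.0363006591797, 149.91604614257812), 7.55401611328125)
green 4530 [ 0.5815 -0.0339  0.3162] [ 0.526 -0.1    0.071] [0.65  0.041 0.475]
n [ 0.0987 -0.9602  0.2613] tilt 74.8510583793653 az -84.1287693227388
pad rect 692 ((-346.1709899902344, 22.550765991210938), (93.73328399658203, 159.89846801757812), 22.181989669799805)
face centre [ 0.5616 -0.1236  0.063 ] ex [-0.027  0.26   0.965] az ex 95.87123067726121
tab 249 [0.4788 0.3048 0.0589] ((478.90899658203125, 304.2325134277344), (11.991031646728516, 28.213031768798828), 18.111194610595703)
frame 1472 [0.4778 0.3062 0.0085] ((470.74481201171875, 305.1444091796875), (76.71206665039062, 123.30574035644531), 21.499711990356445)
mat 7353 ((480.58062744140625, 310.2618408203125), (142.53021240234375, 130.69769287109375), 24.299762725830078)
4.75 [ 0.4504 -0.2743  0.3208] 10.261064572489998 [-0.68  0.16  1.41  0.    1.57 -0.86]
```

jog_arm --targets '[[0.06,[0,-0.0055,-0.055],0],[0.06,[0,0,-0.055],0],[0.06,[0,0,-0.055],0],[0.06,[0,0,-0.04],0],[0.06,[0,0,-0.017],0],[0.06,[0,0,0],0],[0.0,[0,0,0],0],[0.0,[0,0,0],0],[0.0,[0,0,0],0],[0.0,[0,0,0],0]]' --force 60

```text
clock: 6.0
position: [0.4515, -0.2817, 0.1002]
ee_rot: [0.543, -0.542, 0.452, -0.454]
contact_force: [0.6, 0.9, 5.6]
width: 0.0121
```

```bash
sed -i 's/&(Z>.07)&reg(.5,.65,-.13,.05)/\&(Z>.07)\&(Z<.14)\&reg(.5,.65,-.13,.05)/; s/&(H\[...,1\]>130)&reg(.6/\&(H[...,1]>130)\&(Z<.1)\&reg(.6/' an2.py; sed -i 's/&reg(.5,.65,-.13,.05);q=P/\&(Z<.14)\&reg(.5,.65,-.13,.05);q=P/' an2.py; python3 an2.py;python3 shot.py w4
```

```text
handle 195 [ 0.4503 -0.28    0.1248] ((450.3682861328125, -280.74542236328125), (13.551031112670898, 14.906473159790039), 10.050301551818848)
stand 2127 [ 0.4499 -0.2785  0.0652] ((450.3414001464844, -280.7720947265625), (59.97781753540039, 60.421566009521484), 22.265039443969727)
red 82 [ 0.6478 -0.0151  0.0552] 297.5 166.0 [ 0.6478 -0.0152  0.055 ]
block 1043 [ 0.6482 -0.0142  0.0601] ((648.3134765625, -14.615148544311523), (39.98884201049805, 40.22205352783203), 7.512884616851807)
reader 6507 ((608.202392578125, -50.09076690673828), (139.0363006591797, 149.91604614257812), 7.55401611328125)
green 1272 [ 0.5768 -0.0437  0.0993] [ 0.55  -0.1    0.071] [ 0.611 -0.009  0.115]
n [-0.0205  0.3417  0.9396] tilt 20.01858926870542 az 93.43681378659376
pad rect 2377 ((-1.6962013244628906, -0.06439399719238281), (84.0251235961914, 36.05609130859375), 3.8358962535858154)
face centre [ 0.5764 -0.0416  0.099 ] ex [ 0.056 -0.938  0.342] az ex -86.56318621340624
tab 249 [0.4788 0.3048 0.0589] ((478.90899658203125, 304.2325134277344), (11.991031646728516, 28.213031768798828), 18.111194610595703)
frame 1472 [0.4778 0.3062 0.0085] ((470.74481201171875, 305.1444091796875), (76.71206665039062, 123.30574035644531), 21.499711990356445)
mat 7353 ((480.58062744140625, 310.2618408203125), (142.53021240234375, 130.69769287109375), 24.299762725830078)
6.0 [ 0.4515 -0.2817  0.1002] jaw 10.23 ydir [ 0.002 -0.001 -1.   ] q6 -0.87 [0.55 0.9  5.58] 0.0121
```

View pics/w4.png

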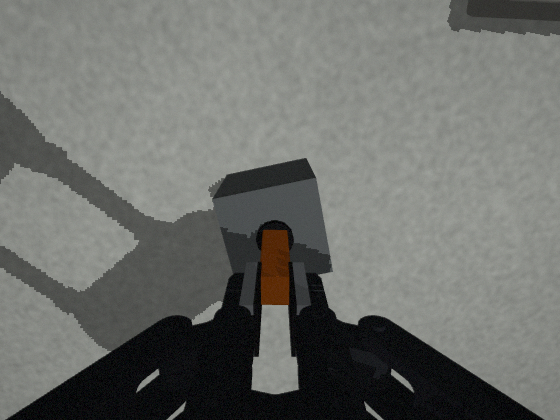

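jog_arm --targets '[[0.0,[0,0,0.03],0],[0.0,[0,0,0.05],0],[0.0,[0,0,0.06],0],[0.0,[0.033,0.0442,0.01],0],[0.0,[0.033,0.0442,0],0],[0.0,[0.033,0.0442,0],0],[0.0,[0.033,0.0442,0],0],[0.0,[0.033,0.0442,0],0],[0.0,[0.0326,0.0444,0],0],[0.0,[0,0,0],0]]'

```text
clock: 7.3
position: [0.6498, -0.0125, 0.2478]
ee_rot: [0.544, -0.543, 0.453, -0.452]
contact_force: [-0.5, -0.5, -0.2]
width: 0.012
```

```bash
python3 shot.py w5; python3 - <<'E'
from h import *
im,d=get_image('side');save('s5',cv2.resize(im[120:330,180:420],None,fx=3,fy=2.8,interpolation=cv2.INTER_CUBIC)); np.savez('s5.npz',im=im,d=d,T=camera_model('side')['world_from_camera'],K=camera_model('side')['mtx'])
E
```

```text
7.3 [ 0.6498 -0.0125  0.2478] jaw 10.5 ydir [-0.     0.002 -1.   ] q6 -0.31 [-0.48 -0.5  -0.2 ] 0.012
```

View pics/w5.png

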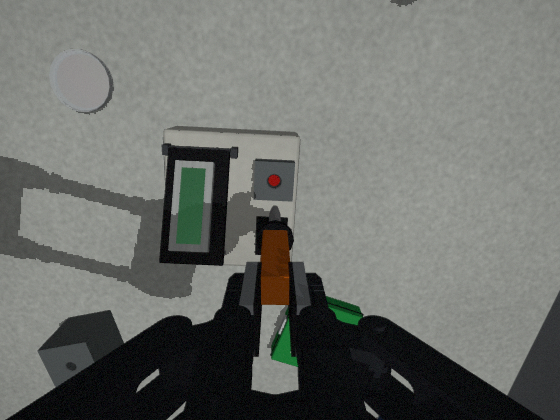

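View pics/s5.png

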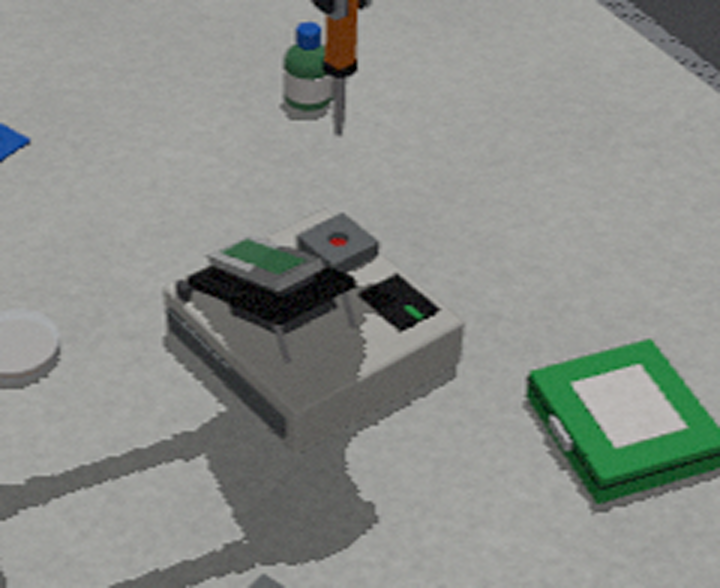

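```bash
python3 - <<'E'
from h import *
from an2 import load
im,d,cm,P,H=load('w5')
save('w5z',cv2.resize(im[150:240,220:330],None,fx=6,fy=6,interpolation=cv2.INTER_CUBIC))
X,Y,Z=P[...,0],P[...,1],P[...,2]
m=((H[...,0]<8)|(H[...,0]>172))&(H[...,1]>130)&(Z<.08)&(X>.6)&(X<.7)&(Y>-.06)&(Y<.05);v,u=np.nonzero(m);print('red',P[m].mean(0).round(4),u.mean(),v.mean())
m=(Z>.15)&(Z<.19)&(X>.6)&(X<.7)&(Y>-.06)&(Y<.03)
v,u=np.nonzero(m)
for r in range(v.min(),v.max()+1):
    k=v==r; print(r,u[k].min(),u[k].max(),np.median(P[r,u[k]],0).round(4))
z=np.load('s5.npz');cs=dict(mtx=z['K'],world_from_camera=z['T']);P=cloud(cs,z['d']);X,Y,Z=P[...,0],P[...,1],P[...,2]
m=(Z>.14)&(Z<.21)&(X>.6)&(X<.7)&(Y>-.06)&(Y<.03)
v,u=np.nonzero(m)
for r in range(v.min(),v.max()+1):
    k=v==r
    if k.sum(): print('s',r,u[k].min(),u[k].max(),np.median(P[r,u[k]],0).round(4))
H=cv2.cvtColor(z['im'],cv2.COLOR_RGB2HSV)
m=((H[...,0]<8)|(H[...,0]>172))&(H[...,1]>130)&(Z<.08)&(X>.62)&(X<.68)&(Y>-.06)&(Y<.05);print('s red',P[m].mean(0).round(4))
E
```

```text
red [ 0.648  -0.015   0.0552] 273.0550458715596 180.39449541284404
205 274 274 [ 0.6481 -0.0091  0.1583]
206 272 276 [ 0.6481 -0.0091  0.1607]
207 272 277 [ 0.6483 -0.0088  0.1638]
208 271 277 [ 0.648  -0.0084  0.1678]
209 271 278 [ 0.6482 -0.0082  0.1708]
210 270 278 [ 0.6478 -0.008   0.1737]
211 270 279 [ 0.6482 -0.0079  0.1749]
212 270 279 [ 0.6482 -0.0082  0.1772]
213 269 279 [ 0.6479 -0.0081  0.1787]
214 269 279 [ 0.6479 -0.0084  0.1811]
215 269 280 [ 0.6482 -0.0085  0.1823]
216 269 280 [ 0.6485 -0.0083  0.1851]
217 269 280 [ 0.6483 -0.008   0.1872]
218 269 280 [ 0.6477 -0.0085  0.1883]
219 269 280 [ 0.6485 -0.01    0.187 ]
220 269 280 [ 0.6487 -0.0099  0.1882]
s 148 291 294 [ 0.6462 -0.0151  0.2061]
s 149 291 294 [ 0.6468 -0.0138  0.2025]
s 150 291 294 [ 0.6451 -0.0147  0.202 ]
s 151 291 294 [ 0.6463 -0.015   0.1991]
s 152 291 294 [ 0.6454 -0.0164  0.1981]
s 153 291 294 [ 0.646  -0.0151  0.1937]
s 154 291 294 [ 0.646  -0.0149  0.1913]
s 155 291 294 [ 0.6468 -0.0136  0.1889]
s 156 291 294 [ 0.646  -0.0149  0.1869]
s 157 291 294 [ 0.6462 -0.0155  0.1856]
s 158 291 294 [ 0.6464 -0.0142  0.1822]
s 159 291 294 [ 0.6461 -0.0147  0.1798]
s 160 291 294 [ 0.6463 -0.0143  0.1782]
s 161 291 294 [ 0.6465 -0.0148  0.1757]
s 162 291 294 [ 0.6457 -0.0152  0.1734]
s 163 291 294 [ 0.646  -0.0154  0.1716]
s 164 291 293 [ 0.6458 -0.0149  0.1685]
s 165 291 293 [ 0.6455 -0.0141  0.1658]
s 166 292 293 [ 0.6472 -0.0145  0.1629]
s 167 291 293 [ 0.6461 -0.0139  0.1601]
s 168 292 292 [ 0.6457 -0.0153  0.1592]
s red [ 0.6502 -0.0113  0.0549]
```

View pics/w5z.png

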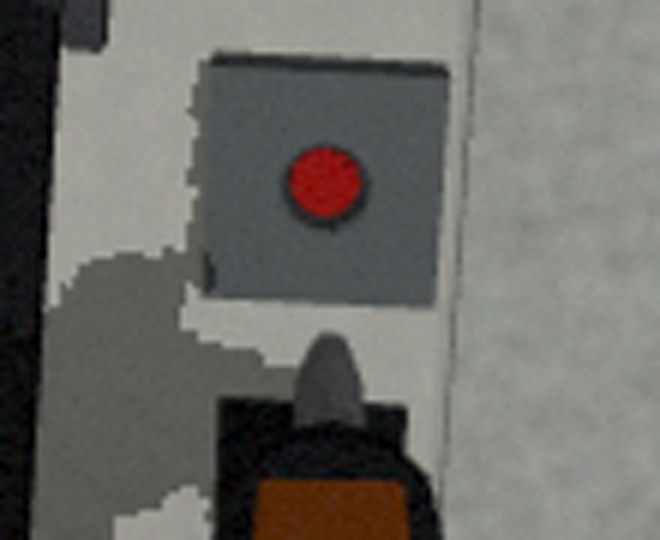

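jog_arm --targets '[[0.0,[0.0005,-0.002,-0.04],0],[0.0,[0,0,-0.04],0],[0.0,[0,0,-0.018],0],[0.0,[0,0,-0.004],0],[0.0,[0,0,0],0]]'

```text
clock: 8.02
position: [0.6479, -0.0191, 0.1469]
ee_rot: [-0.542, 0.543, -0.454, 0.454]
contact_force: [-0.5, -0.1, 0.4]
width: 0.012
```

```bash
python3 shot.py w6; python3 - <<'E'
from h import *
im,d=get_image('side');save('s6',cv2.resize(im[150:260,220:360],None,fx=5,fy=5,interpolation=cv2.INTER_CUBIC))
E
```

```text
8.025 [ 0.6479 -0.0191  0.1469] jaw 10.16 ydir [-0.001 -0.    -1.   ] q6 -0.31 [-0.49 -0.09  0.36] 0.012
```

View pics/w6.png

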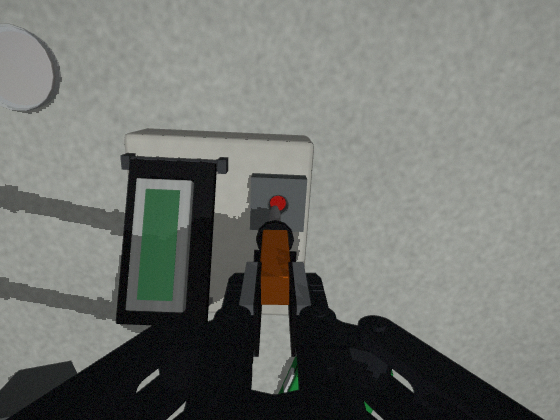

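View pics/s6.png

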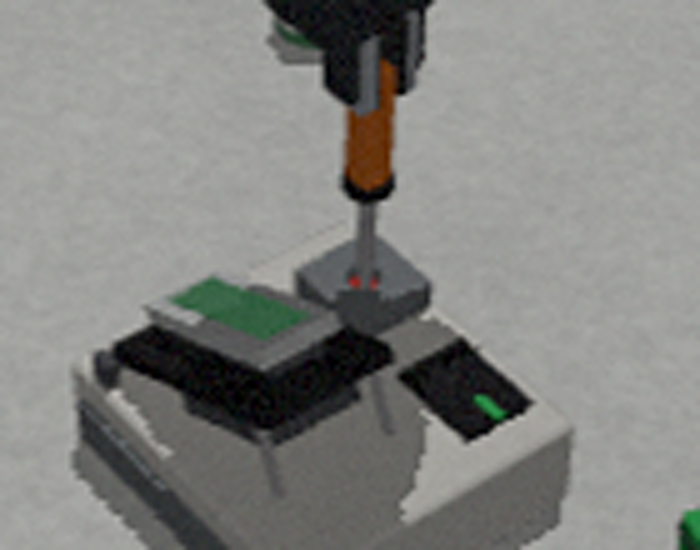

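```bash
python3 - <<'E'
from h import *
from an2 import load
im,d,cm,P,H=load('w6')
save('w6z',cv2.resize(im[165:240,235:325],None,fx=7,fy=7,interpolation=cv2.INTER_CUBIC))
X,Y,Z=P[...,0],P[...,1],P[...,2]
R=(X>.6)&(X<.7)&(Y>-.06)&(Y<.05)
m=((H[...,0]<8)|(H[...,0]>172))&(H[...,1]>130)&(Z<.08)&R;v,u=np.nonzero(m);print('red',P[m].mean(0).round(4),P[m].min(0).round(4),P[m].max(0).round(4))
m=(Z>.057)&(Z<.0625)&R&(X>.62);p=P[m];print('block',p.mean(0),cv2.minAreaRect((p[:,:2]*1000).astype(np.float32)))
m=(Z>.063)&(Z<.095)&(X>.62)&(X<.68)&(Y>-.06)&(Y<.03)
v,u=np.nonzero(m)
for r in range(v.min(),v.max()+1,2):
    k=v==r
    if k.sum(): print(r,u[k].min(),u[k].max(),np.median(P[r,u[k]],0).round(4))
for i in range(3): 
    s=manip.get_state();print(s['position'])
E
```

```text
red [ 0.6477 -0.014   0.0554] [ 0.6011 -0.0408  0.0487] [6.549e-01 5.000e-04 7.970e-02]
block [ 0.64824602 -0.01121383  0.06010638] ((648.4669799804688, -14.435373306274414), (40.00642395019531, 41.002262115478516), 7.810888767242432)
207 273 276 [ 0.6464 -0.0152  0.0641]
209 271 278 [ 0.6463 -0.0147  0.07  ]
211 270 279 [ 0.6464 -0.0146  0.0744]
213 269 279 [ 0.646  -0.0149  0.0782]
215 269 280 [ 0.6464 -0.0148  0.0824]
217 269 280 [ 0.6463 -0.0147  0.0867]
219 269 280 [ 0.6464 -0.0149  0.0903]
[ 0.64853602 -0.01875847  0.14735526]
[ 0.64853602 -0.01875847  0.14735526]
[ 0.64853602 -0.01875847  0.14735526]
```

View pics/w6z.png

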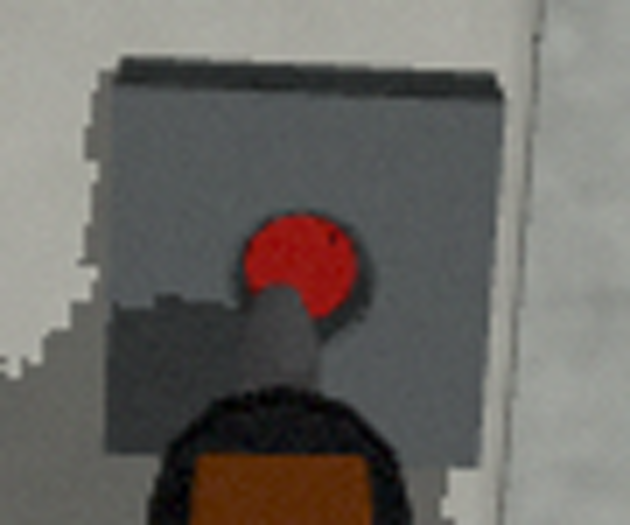

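jog_arm --targets '[[0.0,[0.002,0.004,0],0],[0.0,[0,0,0],0],[0.0,[0,0,-0.003],0],[0.0,[0,0,-0.001],0],[0.0,[0,0,0],0]]'

```text
clock: 8.75
position: [0.6511, -0.0138, 0.1432]
ee_rot: [0.543, -0.542, 0.453, -0.454]
contact_force: [0.2, -0.0, 2.0]
width: 0.0121
```

```bash
python3 shot.py w7; python3 - <<'E'
from h import *
from an2 import load
im,d,cm,P,H=load('w7')
save('w7z',cv2.resize(im[165:240,235:325],None,fx=7,fy=7,interpolation=cv2.INTER_CUBIC))
X,Y,Z=P[...,0],P[...,1],P[...,2]
m=(Z>.063)&(Z<.095)&(X>.62)&(X<.68)&(Y>-.06)&(Y<.03)
print(np.median(P[m],0))
E
```

```text
8.75 [ 0.6511 -0.0138  0.1432] jaw 10.26 ydir [ 0.001 -0.    -1.   ] q6 -0.31 [ 0.18 -0.02  1.97] 0.0121
[ 0.64938854 -0.00953239  0.07779023]
```

View pics/w7z.png

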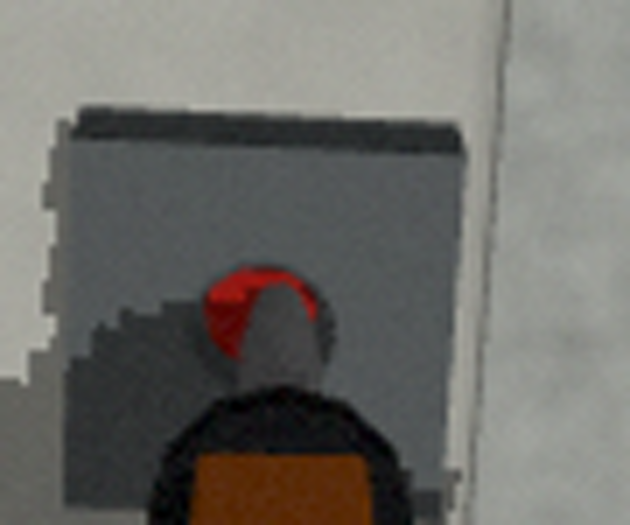

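jog_arm --targets '[[0.0,[0,0,-0.001],0],[0.0,[0,0,-0.001],0],[0.0,[0,0,0],0]]'

```text
clock: 9.18
position: [0.6514, -0.0139, 0.1419]
ee_rot: [0.543, -0.542, 0.453, -0.454]
contact_force: [0.4, -0.4, 6.1]
width: 0.012
```

jog_arm --targets '[[0.0,[0,0,-0.001],0],[0.0,[0,0,0],0],[0.0,[0,0,0],0]]'

```text
clock: 9.55
position: [0.6516, -0.014, 0.1417]
ee_rot: [0.543, -0.542, 0.452, -0.454]
contact_force: [-0.3, 0.5, 9.2]
width: 0.0121
```

jog_arm --targets '[[0.0,[0,0,-0.001],0],[0.0,[0,0,0],0],[0.0,[0,0,0],0]]'

```text
clock: 9.93
position: [0.6519, -0.014, 0.1416]
ee_rot: [0.543, -0.542, 0.452, -0.455]
contact_force: [-0.1, -0.6, 11.9]
width: 0.0123
```

```bash
python3 shot.py w8; python3 - <<'E'
from h import *
from an2 import load
im,d,cm,P,H=load('w8')
a=cv2.resize(im[165:240,235:325],None,fx=4,fy=4,interpolation=cv2.INTER_CUBIC)
im,d=get_image('side');b=cv2.resize(im[180:255,255:345],None,fx=4,fy=4,interpolation=cv2.INTER_CUBIC)
save('w8z',np.hstack([a,b]))
E
```

```text
9.925 [ 0.6519 -0.014   0.1416] jaw 10.26 ydir [ 0.004 -0.001 -1.   ] q6 -0.31 [-0.13 -0.57 11.9 ] 0.0123
```

View pics/w8z.png

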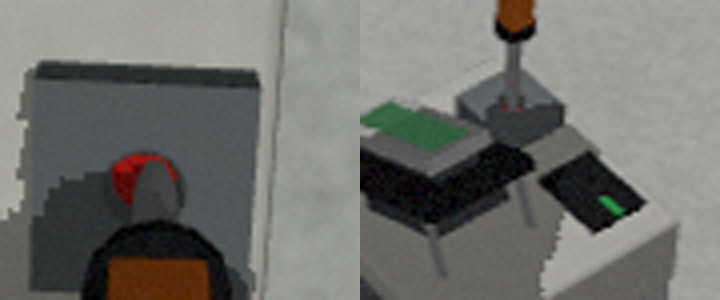

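jog_arm --targets '[[0.0,[0,0,0.02],0],[0.0,[0,0,0.045],0],[0.0,[0,0,0.045],0],[0.0,[-0.035,-0.0474,0],0],[0.0,[-0.035,-0.05,0],0],[0.0,[-0.035,-0.05,0],0],[0.0,[-0.035,-0.05,0],0],[0.0,[-0.035,-0.04,0],0],[0.0,[-0.0251,-0.03,0],0],[0.0,[0,0,-0.06],0]]'

```text
clock: 11.28
position: [0.4517, -0.286, 0.1919]
ee_rot: [-0.541, 0.542, -0.45, 0.458]
contact_force: [0.6, 0.2, -1.8]
width: 0.012
```

jog_arm --targets '[[0.0,[0,0,-0.01],0],[0.0,[0,0,0],0],[0.0,[0,0,0],0]]'

```text
clock: 11.65
position: [0.4521, -0.2817, 0.1806]
ee_rot: [0.543, -0.543, 0.452, -0.454]
contact_force: [0.3, -0.2, 0.2]
width: 0.0123
```

```bash
python3 shot.py w9; cat > tip.py <<'E'
from h import *
from an2 import load
import sys
im,d,cm,P,H=load(sys.argv[1]);zt=float(sys.argv[2])
save(sys.argv[1]+'z',cv2.resize(im[140:300,180:380],None,fx=4,fy=3.7,interpolation=cv2.INTER_CUBIC))
X,Y,Z=P[...,0],P[...,1],P[...,2]
R=(X>.4)&(X<.5)&(Y>-.33)&(Y<-.23)
m=(Z>.062)&(Z<.068)&R;p=P[m];print('stand',m.sum(),cv2.minAreaRect((p[:,:2]*1000).astype(np.float32)))
m=(Z>.069)&(Z<zt+.055)&R
v,u=np.nonzero(m)
for r in range(v.min(),v.max()+1,2):
    k=v==r
    if k.sum(): print(r,u[k].min(),u[k].max(),np.median(P[r,u[k]],0).round(4))
E
python3 tip.py w9 .08
```

```text
11.65 [ 0.4521 -0.2817  0.1806] jaw 10.31 ydir [ 0.003 -0.002 -1.   ] q6 -0.87 [ 0.35 -0.18  0.16] 0.0123
stand 4710 ((450.43157958984375, -280.61181640625), (60.138614654541016, 60.43613052368164), 22.20648193359375)
205 274 274 [ 0.4507 -0.2785  0.0914]
207 272 277 [ 0.4509 -0.2783  0.0966]
209 271 278 [ 0.4507 -0.2772  0.104 ]
211 270 279 [ 0.4507 -0.2775  0.1087]
213 269 279 [ 0.4505 -0.2776  0.1119]
215 269 279 [ 0.4504 -0.2774  0.1159]
217 269 280 [ 0.4508 -0.2777  0.12  ]
219 269 280 [ 0.4507 -0.2777  0.1235]
```

View pics/w9z.png

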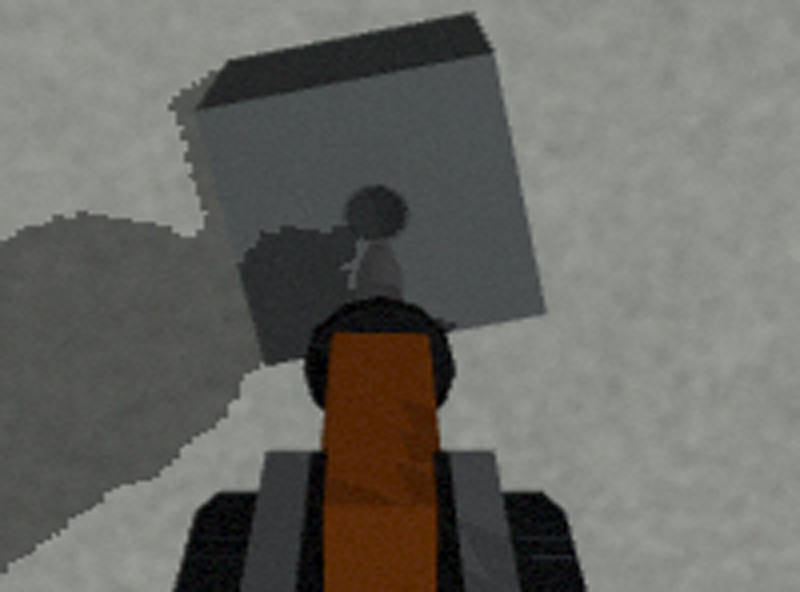

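jog_arm --targets '[[0.0,[0,0.0006,-0.02],0],[0.0,[0,0,-0.02],0],[0.0,[0,0,-0.02],0],[0.0,[0,0,-0.014],0],[0.0,[0,0,-0.004],0],[0.0,[0,0,0],0]]'

```text
clock: 12.45
position: [0.4511, -0.2809, 0.1013]
ee_rot: [0.543, -0.543, 0.453, -0.454]
contact_force: [-1.1, 1.0, -0.9]
width: 0.0119
```

```bash
python3 shot.py w10
```

```text
12.45 [ 0.4511 -0.2809  0.1013] jaw 10.27 ydir [ 0.001 -0.001 -1.   ] q6 -0.87 [-1.15  1.   -0.92] 0.0119
```

View pics/w10.png

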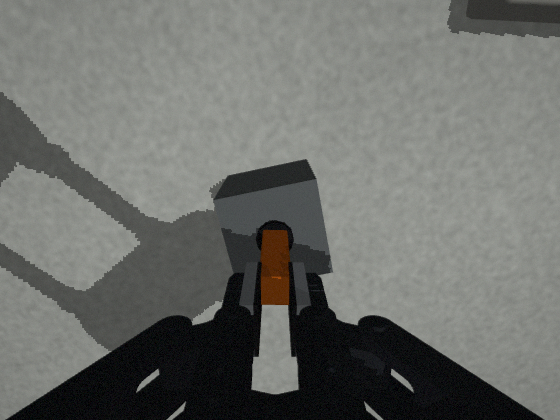

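jog_arm --targets '[[0.0,[0,0,-0.002],0],[0.04,[0,0,0],0],[0.06,[0,0,0],0],[0.06,[0,0,0],0],[0.06,[0,0,0.02],0],[0.06,[0,0,0.05],0],[0.06,[0,0,0.06],0],[0.06,[0,0,0.06],0],[0.06,[0,0,0],0]]'

```text
clock: 13.62
position: [0.4529, -0.2824, 0.2943]
ee_rot: [0.543, -0.543, 0.449, -0.457]
contact_force: [0.5, 0.8, -1.6]
width: 0.06
```

```bash
python3 shot.py w11; python3 - <<'E'
from an2 import *
im,d,cm,P,H=load('w11');X,Y,Z=P[...,0],P[...,1],P[...,2]
R=(X>.4)&(X<.5)&(Y>-.33)&(Y<-.23)
m=(Z>.115)&(Z<.14)&R;p=P[m];print('handle',m.sum(),np.median(p,0).round(4),rect(p))
# carrier refined, pad refined w/ fixed yaw
im,d,cm,P,H=load('w1');X,Y,Z=P[...,0],P[...,1],P[...,2]
reg=lambda x0,x1,y0,y1:(X>x0)&(X<x1)&(Y>y0)&(Y<y1)
bl=(H[...,0]>100)&(H[...,0]<130)&(H[...,1]>150)&(Z<.007)&reg(.38,.57,.2,.42);print('mat',rect(P[bl]))
m=(Z>.0065)&(Z<.012)&~((H[...,0]>100)&(H[...,0]<130)&(H[...,1]>150))&reg(.4,.55,.22,.39)
mm=cv2.morphologyEx(m.astype(np.uint8)*255,cv2.MORPH_OPEN,np.ones((3,3)));nl,lb,st,ce=cv2.connectedComponentsWithStats(mm);i=1+st[1:,4].argmax();print('frame',st[i],rect(P[lb==i]))
im,d,cm,P,H=load('w2');X,Y,Z=P[...,0],P[...,1],P[...,2]
m=(H[...,0]>60)&(H[...,0]<95)&(H[...,1]>90)&(Z>.07)&(Z<.14)&reg(.5,.65,-.13,.05);p=P[m]
e=np.array([.1317,-.9913]);s=(p[:,:2])@e
k=np.polyfit(s,p[:,2],1);print('slope',np.degrees(np.arctan(k[0])))
E
```

```text
13.625 [ 0.4529 -0.2824  0.2943] jaw 10.26 ydir [ 0.009 -0.007 -1.   ] q6 -0.87 [ 0.46  0.82 -1.58] 0.06
handle 242 [ 0.4505 -0.2794  0.1249] ((450.66107177734375, -280.75201416015625), (13.534263610839844, 14.723183631896973), 10.025754928588867)
mat ((470.82037353515625, 305.84869384765625), (79.01024627685547, 128.85031127929688), 22.3150691986084)
frame [254 121  35  63 733] ((479.0805358886719, 304.13641357421875), (35.20589065551758, 82.85292053222656), 18.575836181640625)
slope 19.968754501186876
```

View pics/w11.png

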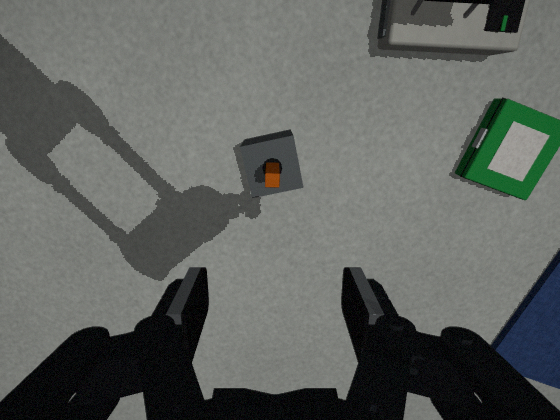

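jog_arm --targets '[[0.05,[0.0,0.05,0],0.02],[0.05,[0.003,0.06,0],0.02],[0.05,[0.003,0.06,0],0.02],[0.05,[0.003,0.06,0],0.02],[0.05,[0.003,0.06,0],0.02],[0.05,[0.003,0.06,0],0.02],[0.05,[0.004,0.06,-0.01],0.022],[0.05,[0.004,0.06,-0.02],0],[0.05,[0.004,0.06,-0.02],0],[0.05,[0.004,0.055,-0.03],0]]'

```text
clock: 14.92
position: [0.4808, 0.3043, 0.2073]
ee_rot: [-0.573, 0.574, -0.414, 0.413]
contact_force: [1.1, -0.3, -0.0]
width: 0.0501
```

jog_arm --targets '[[0.05,[0,0,0],0],[0.05,[0,0,0],0]]'

```text
clock: 15.18
position: [0.4806, 0.3018, 0.2078]
ee_rot: [-0.572, 0.575, -0.414, 0.413]
contact_force: [-0.8, 0.1, 0.3]
width: 0.0501
```

```bash
python3 shot.py w12; cat > car.py <<'E'
from an2 import *
import sys
im,d,cm,P,H=load(sys.argv[1]);X,Y,Z=P[...,0],P[...,1],P[...,2]
reg=lambda x0,x1,y0,y1:(X>x0)&(X<x1)&(Y>y0)&(Y<y1)
m=(Z>.055)&(Z<.064)&reg(.43,.53,.25,.36);p=P[m];print('tab',m.sum(),rect(p),np.median(p[:,2]))
m=(Z>.0065)&(Z<.012)&~((H[...,0]>100)&(H[...,0]<130)&(H[...,1]>150))&reg(.4,.55,.22,.39)
mm=cv2.morphologyEx(m.astype(np.uint8)*255,cv2.MORPH_OPEN,np.ones((3,3)));nl,lb,st,ce=cv2.connectedComponentsWithStats(mm);i=1+st[1:,4].argmax();print('frame',st[i],rect(P[lb==i]))
E
python3 car.py w12
```

```text
15.175 [0.4806 0.3018 0.2078] jaw 18.44 ydir [-0.003 -0.002 -1.   ] q6 0.12 [-0.83  0.08  0.3 ] 0.0501
tab 406 ((479.0958251953125, 304.56585693359375), (11.60610294342041, 27.855632781982422), 18.01015281677246) 0.059132981715206895
frame [ 258  133   36   80 1519] ((479.3055725097656, 304.1726989746094), (35.22909164428711, 83.77710723876953), 18.5299129486084)
```

View pics/w12.png

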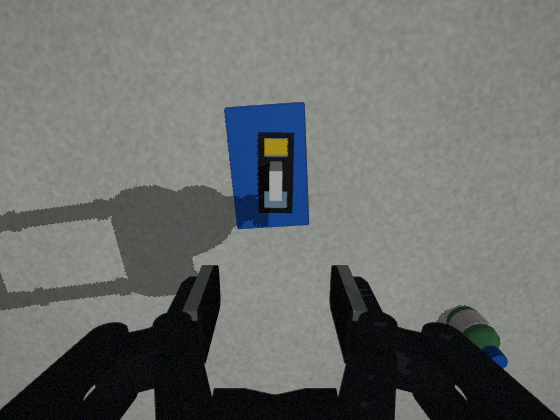

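jog_arm --targets '[[0.05,[-0.001,0.002,-0.05],0],[0.05,[0,0,-0.05],0],[0.05,[0,0,-0.045],0],[0.05,[0,0,-0.02],0],[0.05,[0,0,-0.006],0],[0.05,[0,0,0],0],[0.0,[0,0,0],0],[0.0,[0,0,0],0],[0.0,[0,0,0],0],[0.0,[0,0,0],0]]' --force 25

```text
clock: 16.48
position: [0.4809, 0.3046, 0.0395]
ee_rot: [0.574, -0.573, 0.413, -0.414]
contact_force: [-0.8, -0.6, 6.0]
width: 0.0111
```

```bash
python3 shot.py w13
```

```text
16.475 [0.4809 0.3046 0.0395] jaw 18.41 ydir [ 0.001  0.    -1.   ] q6 0.12 [-0.81 -0.58  5.99] 0.0111
```

View pics/w13.png

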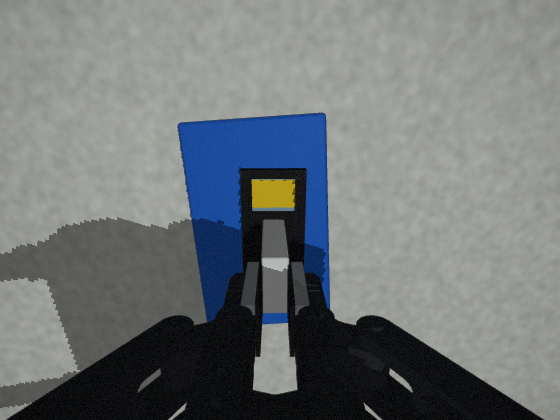

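jog_arm --targets '[[0.0,[0,0,0.03],0],[0.0,[0,0,0.05],0],[0.0,[0,0,0.05],0],[0.0,[0.012,-0.04,0.03],-0.04],[0.0,[0.016,-0.056,0],-0.05],[0.0,[0.016,-0.056,0],-0.05],[0.0,[0.016,-0.056,0],-0.05],[0.0,[0.016,-0.056,0],0],[0.0,[0.0125,-0.045,0],0],[0.0,[0.007,-0.0245,0],0]]'

```text
clock: 17.77
position: [0.5764, -0.0315, 0.1981]
ee_rot: [-0.531, 0.531, -0.467, 0.467]
contact_force: [0.2, -0.4, -0.4]
width: 0.0111
```

jog_arm --targets '[[0.0,[0,0,0],0],[0.0,[0,0,0],0]]'

```text
clock: 18.02
position: [0.5756, -0.0282, 0.1982]
ee_rot: [0.532, -0.532, 0.467, -0.466]
contact_force: [0.3, 0.7, -0.5]
width: 0.0111
```

```bash
python3 shot.py w14; python3 - <<'E'
from h import *
im,d=get_image('side');cm=camera_model('side');save('s14',cv2.resize(im[120:280,200:380],None,fx=4,fy=3.7,interpolation=cv2.INTER_CUBIC)); np.savez('s14.npz',im=im,d=d,T=cm['world_from_camera'],K=cm['mtx'])
E
```

```text
18.025 [ 0.5756 -0.0282  0.1982] jaw 7.51 ydir [-0.001  0.001 -1.   ] q6 -0.3 [ 0.31  0.68 -0.53] 0.0111
```

View pics/w14.png

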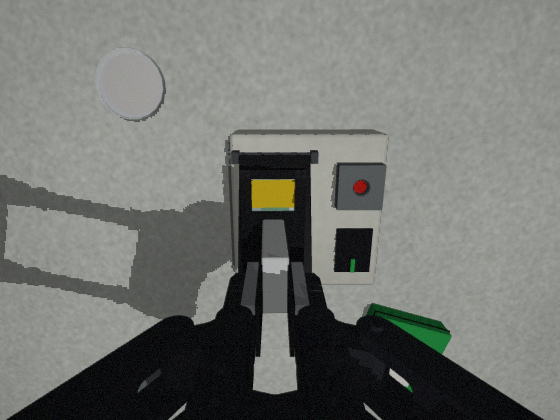

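View pics/s14.png

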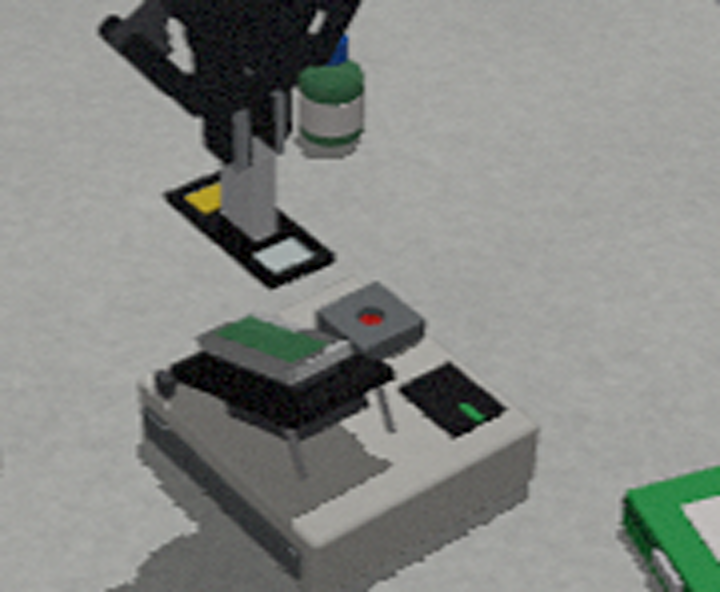

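jog_arm --targets '[[0.0,[0.0012,-0.01,-0.03],0],[0.0,[0,0,-0.014],0],[0.0,[0,0,0],0]]' --force 20

```text
clock: 18.5
position: [0.5762, -0.038, 0.1535]
ee_rot: [-0.531, 0.532, -0.467, 0.465]
contact_force: [0.3, 0.4, -0.5]
width: 0.011
```

jog_arm --targets '[[0.0,[0,0,-0.002],0],[0.0,[0,0,-0.002],0],[0.0,[0,0,-0.002],0],[0.0,[0,0,0],0]]'

```text
clock: 19.0
position: [0.5778, -0.039, 0.1493]
ee_rot: [0.532, -0.531, 0.466, -0.467]
contact_force: [0.2, -0.4, 3.6]
width: 0.011
```

```bash
cat > side.py <<'E'
from h import *
import sys
n=sys.argv[1]
im,d=get_image('side');cm=camera_model('side');np.savez(n+'.npz',im=im,d=d,T=cm['world_from_camera'],K=cm['mtx'])
save(n,cv2.resize(im[150:260,215:345],None,fx=5.5,fy=5.2,interpolation=cv2.INTER_CUBIC))
s=manip.get_state();print(s['clock'],s['position'].round(4),s['contact_force'].round(2),s['moment'].round(3),round(s['width'],4))
E
python3 side.py s15
```

```text
19.05 [ 0.5778 -0.039   0.1493] [0.01 1.97 3.43] [ 0.003 -0.02   0.01 ] 0.0109
```

View pics/s15.png

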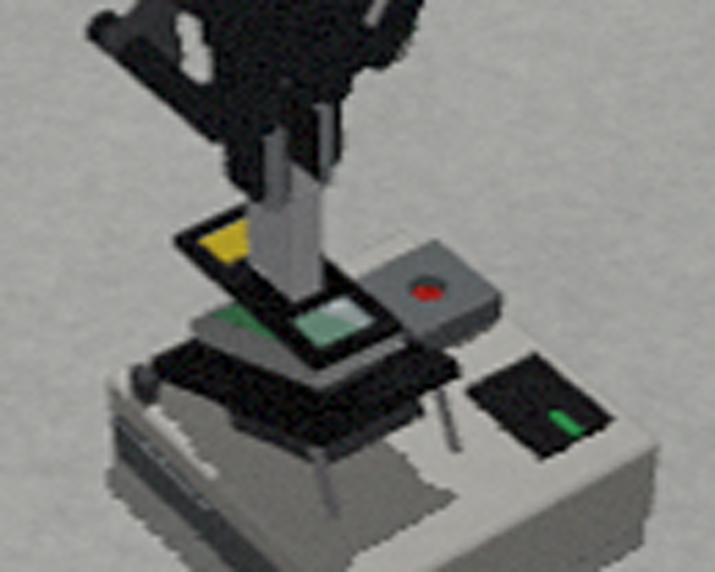

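jog_arm --targets '[[0.0,[0,0.001,-0.002],0],[0.0,[-0.0002,0.001,-0.002],0],[0.0,[-0.0002,0.001,-0.002],0],[0.0,[0,0.001,-0.002],0],[0.0,[0,0,0],0]]'

```text
clock: 19.68
position: [0.5767, -0.0346, 0.1409]
ee_rot: [0.532, -0.531, 0.466, -0.466]
contact_force: [-1.8, 0.8, 6.6]
width: 0.0113
```

```bash
python3 side.py s16
```

```text
19.725 [ 0.5767 -0.0345  0.141 ] [-1.04  1.91  6.99] [ 0.05   0.209 -0.057] 0.011
```

View pics/s16.png

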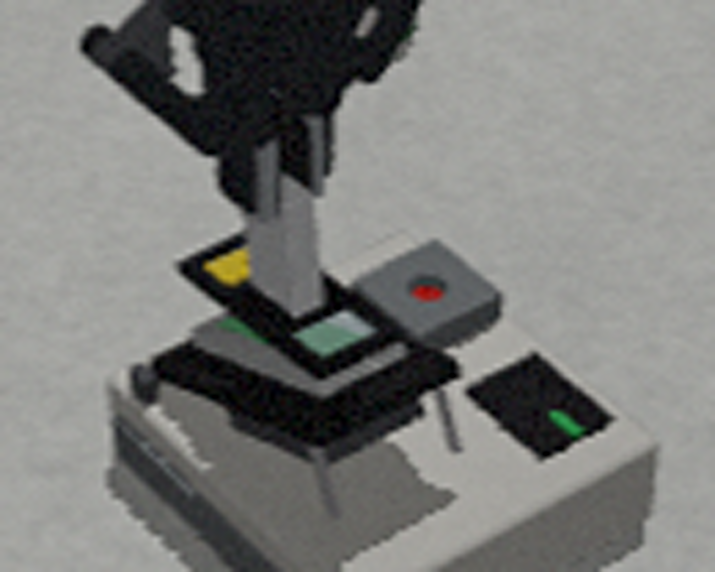

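jog_arm --targets '[[0.0,[-0.0002,0.001,-0.002],0],[0.0,[-0.0002,0.001,-0.002],0],[0.0,[0,0.001,-0.002],0],[0.0,[-0.0002,0.001,-0.002],0],[0.0,[0,0,0],0]]'

```text
clock: 20.35
position: [0.576, -0.0298, 0.1331]
ee_rot: [0.532, -0.531, 0.467, -0.466]
contact_force: [-1.7, 3.8, 7.8]
width: 0.0109
```

```bash
python3 side.py s17; python3 shot.py w17; cat > plane.py <<'E'
from an2 import *
import sys
def fit(p):
    for _ in range(4):
        cc=np.median(p,0);a,b,c=np.linalg.lstsq(np.c_[p[:,:2]-cc[:2],np.ones(len(p))],p[:,2],rcond=None)[0]
        r=p[:,2]-((p[:,:2]-cc[:2])@[a,b]+c);p=p[abs(r)<max(2*np.median(abs(r)),.001)]
    n=np.array([-a,-b,1]);n/=np.linalg.norm(n);return n,np.array([cc[0],cc[1],c]),len(p)
ex2=np.array([.1305,-.9914])
im,d,cm,P,H=load(sys.argv[1]);X,Y,Z=P[...,0],P[...,1],P[...,2]
R=(X>.53)&(X<.63)&(Y>-.13)&(Y<.05)&(Z>.06)&(Z<.16)
yel=R&(H[...,0]>18)&(H[...,0]<35)&(H[...,1]>150)
if yel.sum()>30:
    n,c,k=fit(P[yel]);print('yellow',k,c.round(4),n.round(3),'tilt along',np.degrees(np.arctan2(-n[:2]@ex2,n[2])),'cross',np.degrees(np.arctan2(n[0]*.9914+n[1]*.1305,n[2])))
E
python3 plane.py w17; python3 plane.py s17
```

```text
20.4 [ 0.576  -0.0297  0.1332] [-1.89  3.86  7.76] [ 0.359  0.275 -0.015] 0.0111
20.4 [ 0.576  -0.0297  0.1332] jaw 7.49 ydir [ 0.     0.002 -1.   ] q6 -0.31 [-1.89  3.86  7.76] 0.0111
yellow 891 [ 0.5732 -0.0151  0.0963] [-0.021  0.21   0.977] tilt along 12.201861823561545 cross 0.3830763514430517
yellow 20 [ 0.5691 -0.0143  0.0968] [-0.073  0.057  0.996] tilt along 3.7885093256558817 cross -3.734525248818288
```

View pics/s17.png

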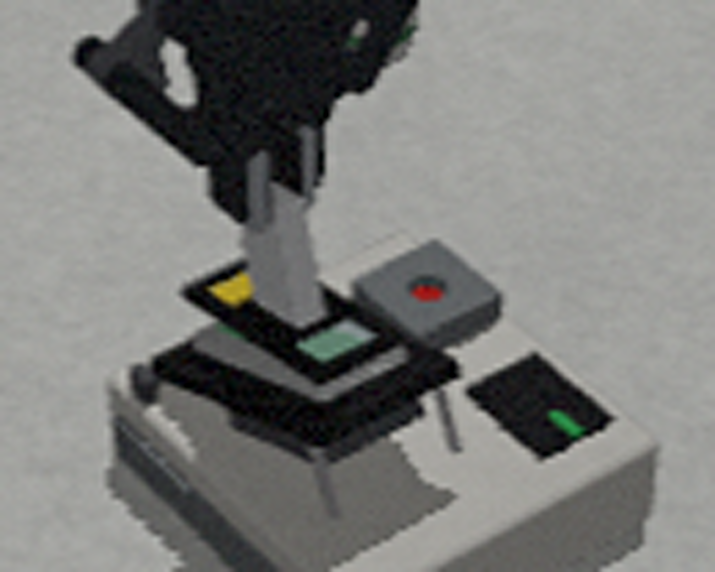

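View pics/w17.png

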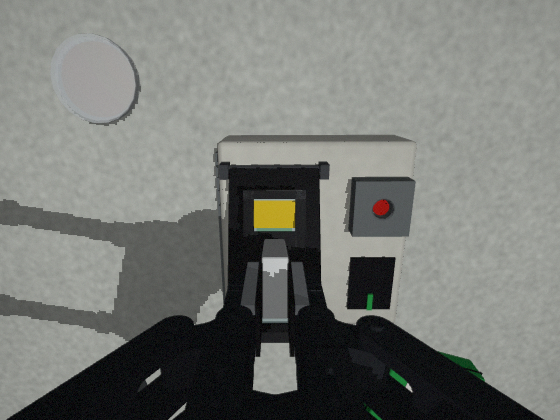

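jog_arm --targets '[[0.0,[-0.0002,0.001,-0.002],0],[0.0,[0,0.001,-0.002],0],[0.0,[-0.0002,0.0008,-0.002],0],[0.0,[0,0.0005,-0.002],0],[0.0,[0,0,0],0]]'

```text
clock: 21.08
position: [0.5752, -0.0256, 0.125]
ee_rot: [0.532, -0.531, 0.467, -0.465]
contact_force: [-2.1, 5.6, 6.9]
width: 0.011
```

```bash
python3 side.py s18; python3 shot.py w18; python3 plane.py w18
```

```text
21.125 [ 0.5753 -0.0256  0.1251] [-1.76  5.63  8.51] [ 0.705  0.31  -0.056] 0.0112
21.125 [ 0.5753 -0.0256  0.1251] jaw 7.47 ydir [-0.001  0.004 -1.   ] q6 -0.3 [-1.76  5.63  8.51] 0.0112
yellow 816 [ 0.5733 -0.0178  0.0873] [-0.037  0.305  0.952] tilt along 17.9142734195373 cross 0.21421186352779445
```

View pics/s18.png

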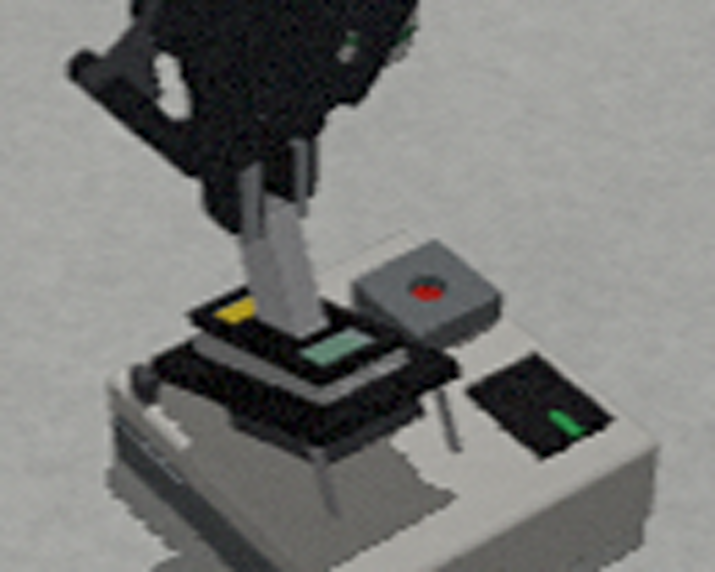

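```bash
cat > pos.py <<'E'
from an2 import *
import sys
def yc(n,reg):
    im,d,cm,P,H=load(n);X,Y,Z=P[...,0],P[...,1],P[...,2]
    m=(H[...,0]>18)&(H[...,0]<35)&(H[...,1]>150)&(X>reg[0])&(X<reg[1])&(Y>reg[2])&(Y<reg[3])&(Z<.2)
    m=m&(P[...,2]>-1)
    p=P[m];return p
# level ref from w12: carrier frame center & yaw
p=yc('w12',(.4,.55,.22,.4));a=np.radians(18.4-90);e=np.array([np.cos(a),np.sin(a)]);f=np.array([-e[1],e[0]])
q=p[:,:2]-[.4792,.3043];print('ref yellow along',np.percentile(q@e,[1,50,99])*1e3,'across',np.percentile(q@f,[1,50,99])*1e3)
for n in sys.argv[1:]:
    p=yc(n,(.53,.63,-.13,.06))
    t=np.radians(20);E=np.array([.1305,-.9914,0]);ex=E*np.cos(t)+[0,0,np.sin(t)];nn=-E*np.sin(t)+[0,0,np.cos(t)];ey=np.cross(nn,ex)
    q=p-[.5763,-.0415,.099]
    print(n,'yellow along slope',np.percentile(q@ex,[1,50,99])*1e3,'across',np.percentile(q@ey,[1,50,99])*1e3,'height',np.percentile(q@nn,[5,50,95])*1e3)
E
python3 pos.py w17 w18
```

```text
ref yellow along [-35.4771083  -27.50660986   7.10319592] across [-11.81148529  -0.58536001  11.64177839]
w17 yellow along slope [-33.21614444 -25.64542051   8.99350219] across [-11.36338605   0.31088835  11.99722863] height [5.16338454 6.57031015 8.00490156]
w18 yellow along slope [-33.74113088 -26.03590466   9.18432889] across [-21.47133793   0.10312666  11.98775174] height [-3.94108191 -2.83187354 -1.58491165]
```

jog_arm --targets '[[0.0,[0,0,-0.002],0],[0.0,[0,0,-0.002],0],[0.0,[0,0,0],0],[0.0,[0,0,0],0]]'

```text
clock: 21.68
position: [0.5749, -0.0242, 0.1214]
ee_rot: [0.533, -0.53, 0.468, -0.465]
contact_force: [-3.1, 9.1, 11.2]
width: 0.0112
```

```bash
python3 side.py s19; python3 shot.py w19; python3 plane.py w19; python3 pos.py w19
```

```text
21.725 [ 0.5749 -0.0242  0.1214] [-3.2   7.97 10.51] [1.199 0.485 0.026] 0.0112
21.725 [ 0.5749 -0.0242  0.1214] jaw 7.45 ydir [-0.001  0.006 -1.   ] q6 -0.3 [-3.2   7.97 10.51] 0.0112
yellow 815 [ 0.5741 -0.0199  0.084 ] [-0.044  0.362  0.931] tilt along 21.387643062379173 cross 0.22925329651737092
ref yellow along [-35.4771083  -27.50660986   7.10319592] across [-11.81148529  -0.58536001  11.64177839]
w19 yellow along slope [-34.05799973 -25.73793128  21.88309661] across [-27.14932403  -0.05731165  25.34189239] height [-8.03609485 -6.76056203 -4.92856763]
```

View pics/s19.png

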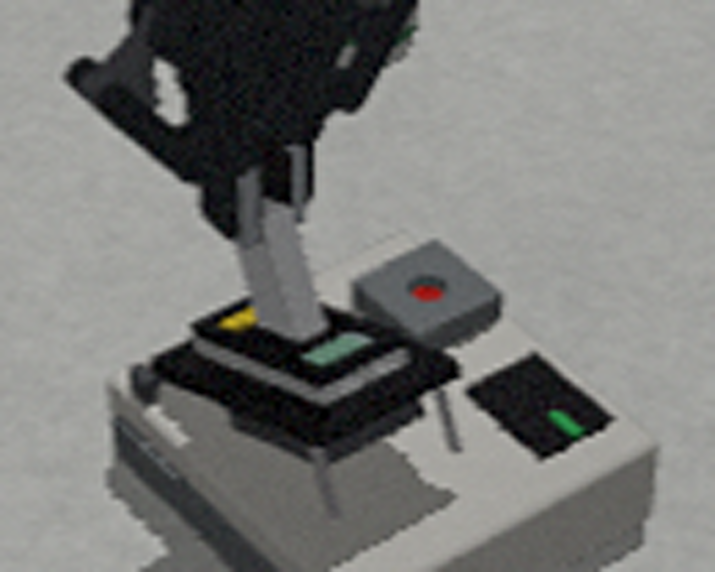

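View pics/w19.png

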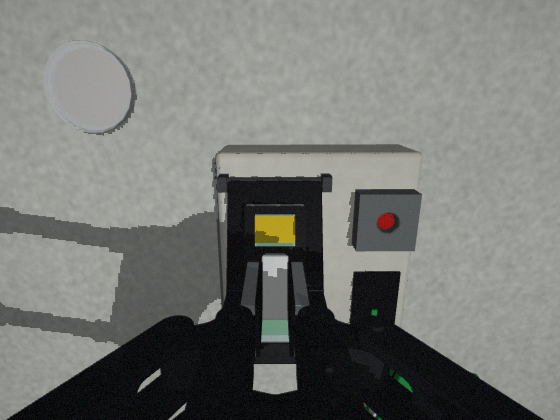

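```bash
cat > hgt.py <<'E'
from an2 import *
import sys
t=np.radians(20);E=np.array([.1305,-.9914,0]);ex=E*np.cos(t)+[0,0,np.sin(t)];nn=-E*np.sin(t)+[0,0,np.cos(t)];ey=np.cross(nn,ex)
for n in sys.argv[1:]:
    im,d,cm,P,H=load(n)
    Q=(P-[.5763,-.0415,.099]);a=Q@ex*1e3;b=Q@ey*1e3;h=Q@nn*1e3
    Z=P[...,2]
    bt=(abs(P[...,0]-.6483)<.018)&(abs(P[...,1]+.0146)<.018)&(Z>.05)&(Z<.07)
    def st(m): return (m.sum(),np.median(h[m]).round(2)) if m.sum()>5 else (m.sum(),None)
    near=(h>-40)&(h<30)
    print(n,'block z',np.median(Z[bt]).round(4) if bt.sum() else None)
    dark=H[...,2]<70
    print('  stage low side (a -50..-45):',st(near&(a>-52)&(a<-45)&(abs(b)<16)&(h<-4)),'stage y-side+ :',st(near&(abs(a)<30)&(b>22)&(b<27)&(h<-4)&(h>-30)),'stage y-side-:',st(near&(abs(a)<30)&(b<-22)&(b>-27)&(h<-4)&(h>-30)))
    for lo,hi in [(-40,-30),(-30,-20),(15,22),(22,30),(30,38)]:
        print('  top a',lo,hi,st((abs(h)<14)&(a>lo)&(a<hi)&(abs(b)<15)))
E
python3 hgt.py w2 w17 w18 w19 s5 s14 s16 s18 s19
```

```text
w2 block z 0.0599
  stage low side (a -50..-45): (np.int64(144), np.float64(-19.71)) stage y-side+ : (np.int64(224), np.float64(-16.01)) stage y-side-: (np.int64(226), np.float64(-15.92))
  top a -40 -30 (np.int64(235), np.float64(-2.59))
  top a -30 -20 (np.int64(248), np.float64(-1.54))
  top a 15 22 (np.int64(175), np.float64(1.63))
  top a 22 30 (np.int64(204), np.float64(2.12))
  top a 30 38 (np.int64(198), np.float64(2.86))
w17 block z 0.0601
  stage low side (a -50..-45): (np.int64(504), np.float64(-19.54)) stage y-side+ : (np.int64(500), np.float64(-16.64)) stage y-side-: (np.int64(490), np.float64(-16.5))
  top a -40 -30 (np.int64(881), np.float64(9.45))
  top a -30 -20 (np.int64(883), np.float64(6.78))
  top a 15 22 (np.int64(0), None)
  top a 22 30 (np.int64(0), None)
  top a 30 38 (np.int64(62), np.float64(-0.44))
w18 block z 0.0601
  stage low side (a -50..-45): (np.int64(543), np.float64(-19.58)) stage y-side+ : (np.int64(439), np.float64(-16.86)) stage y-side-: (np.int64(435), np.float64(-16.78))
  top a -40 -30 (np.int64(866), np.float64(-1.54))
  top a -30 -20 (np.in
[... 1892 characters left out ...]
t64(0), None) stage y-side-: (np.int64(33), np.float64(-14.98))
  top a -40 -30 (np.int64(30), np.float64(-0.98))
  top a -30 -20 (np.int64(18), np.float64(-1.97))
  top a 15 22 (np.int64(50), np.float64(0.27))
  top a 22 30 (np.int64(36), np.float64(-1.49))
  top a 30 38 (np.int64(21), np.float64(-1.12))
s19 block z 0.06
  stage low side (a -50..-45): (np.int64(0), None) stage y-side+ : (np.int64(1), None) stage y-side-: (np.int64(35), np.float64(-15.4))
  top a -40 -30 (np.int64(30), np.float64(-5.39))
  top a -30 -20 (np.int64(8), np.float64(-5.31))
  top a 15 22 (np.int64(44), np.float64(-1.1))
  top a 22 30 (np.int64(29), np.float64(-2.34))
  top a 30 38 (np.int64(18), np.float64(-0.6))
```

```bash
cat > fr.py <<'E'
from an2 import *
from scipy.optimize import least_squares
yaw=np.radians(7.5-90);E=np.array([np.cos(yaw),np.sin(yaw),0])
def frame(t):
    ex=E*np.cos(t)+[0,0,np.sin(t)];nn=-E*np.sin(t)+[0,0,np.cos(t)];return ex,np.cross(nn,ex),nn
def padfit():
    im,d,cm,P,H=load('w2')
    c=np.array([.5763,-.0415,.099]);t=np.radians(24)
    for _ in range(6):
        ex,ey,nn=frame(t);Q=(P-c);a=Q@ex;b=Q@ey;h=Q@nn
        m=(abs(a)<.040)&(abs(b)<.016)&(abs(h)<.004)
        k=np.polyfit(a[m],h[m],1);t+=np.arctan(k[0]);c=c+nn*k[1]
    ex,ey,nn=frame(t);Q=(P-c);a=Q@ex;b=Q@ey;h=Q@nn
    m=(abs(h)<.003)&(abs(a)<.055)&(abs(b)<.03)
    mm=m.astype(np.uint8)*255;nl,lb,st,ce=cv2.connectedComponentsWithStats(mm);i=1+st[1:,4].argmax();m=lb==i
    r=cv2.minAreaRect((np.c_[a[m],b[m]]*1e3).astype(np.float32));print('pad rect',r,'edges a',np.percentile(a[m],[.2,99.8])*1e3,'b',np.percentile(b[m],[.2,99.8])*1e3)
    c=c+ex*r[0][0]/1e3+ey*r[0][1]/1e3
    return t,c
if __name__=='__main__':
    t,c=padfit();print(np.degrees(t),c.round(4))
    im,d,cm,P,H=load('w12');a=np.radians(18.4-90);e=np.array([np.cos(a),np.sin(a)]);f=np.array([-e[1],e[0]])
    q=P[...,:2]-[.4792,.3043];A=q@e*1e3;B=q@f*1e3;Z=P[...,2]*1e3
    for lo,hi in [(-41,-37),(-34,-22),(17,22),(22,34),(38,41)]:
        for b0,b1 in [(-17,-14),(-10,10),(14,17)]:
            m=(A>lo)&(A<hi)&(B>b0)&(B<b1)&(Z<30);print((lo,hi),(b0,b1),m.sum(),np.median(Z[m]).round(2) if m.sum() else None)
E
python3 fr.py
```

```text
pad rect ((-0.08878707885742188, 0.018749237060546875), (83.93086242675781, 36.0435905456543), 0.13159584999084473) edges a [-41.7714713   41.77719141] b [-17.92341238  17.9657422 ]
24.359582495236612 [ 0.5763 -0.0413  0.0992]
(-41, -37) (-17, -14) 12 8.84
(-41, -37) (-10, 10) 80 9.11
(-41, -37) (14, 17) 12 8.39
(-34, -22) (-17, -14) 36 9.16
(-34, -22) (-10, 10) 240 6.87
(-34, -22) (14, 17) 36 9.12
(17, 22) (-17, -14) 13 9.18
(17, 22) (-10, 10) 22 7.66
(17, 22) (14, 17) 14 9.3
(22, 34) (-17, -14) 33 9.17
(22, 34) (-10, 10) 106 6.99
(22, 34) (14, 17) 33 9.1
(38, 41) (-17, -14) 8 9.3
(38, 41) (-10, 10) 47 9.14
(38, 41) (14, 17) 9 8.93
```

```bash
cat > chk.py <<'E'
from fr import *
import sys
def yel(H): return (H[...,0]>18)&(H[...,0]<35)&(H[...,1]>150)
im,d,cm,P,H=load('w12');a=np.radians(18.4-90);e=np.array([np.cos(a),np.sin(a)]);f=np.array([-e[1],e[0]])
q=P[...,:2]-[.4792,.3043];A=q@e*1e3;B=q@f*1e3
m=yel(H)&(A<-15)&(A>-45)&(abs(B)<18)&(P[...,2]<.02);ra,rb=np.median(A[m]),np.median(B[m])
re=np.percentile(A[m],[1,99]);rbe=np.percentile(B[m],[1,99])
t=np.radians(24.36);c=np.array([.5763,-.0413,.0992]);ex,ey,nn=frame(t)
for n in sys.argv[1:]:
    im,d,cm,P,H=load(n);Q=(P-c);A=Q@ex*1e3;B=Q@ey*1e3;h=Q@nn*1e3
    m=yel(H)&(A<-8)&(A>-50)&(abs(B)<22)&(abs(h)<25)
    ea=np.percentile(A[m],[1,99]);eb=np.percentile(B[m],[1,99])
    # second: glass beyond tab
    g=(A>20)&(A<34)&(abs(B)<9)&(abs(h)<8)&~yel(H)
    fl=(A>-41)&(A<-37.5)&(abs(B)<14)&(abs(h)<25)
    k=np.polyfit(A[m],h[m],1)
    print(n,'off along',(ea-re).round(2),'across',(eb-rbe).round(2),'| underside: yellow',(np.median(h[m])-3).round(2),'@a',np.median(A[m]).round(1),'local tilt',np.degrees(np.arctan(k[0])).round(2),'| glass',g.sum(),(np.median(h[g])-3).round(2) if g.sum()>10 else None,'@',np.median(A[g]).round(1) if g.sum()>10 else None,'| low frame',(np.median(h[fl])-5).round(2) if fl.sum()>3 else None)
    ya=np.c_[A[m],B[m]].astype(np.float32);print('   yaw rect',cv2.minAreaRect(ya)[2])
E
python3 chk.py w17 w18 w19
```

```text
w17 off along [2.99 2.67] across [0.43 0.31] | underside: yellow 5.24 @a -25.0 local tilt -9.08 | glass 0 None @ None | low frame 8.04
   yaw rect 32.89801025390625
w18 off along [1.66 1.15] across [0.04 0.28] | underside: yellow -4.08 @a -26.6 local tilt -3.5 | glass 228 -7.94 @ 31.6 | low frame -3.07
   yaw rect 89.9990005493164
w19 off along [1.02 1.2 ] across [0.31 0.27] | underside: yellow -8.07 @a -26.6 local tilt -0.84 | glass 388 -8.6 @ 29.9 | low frame -7.76
   yaw rect 15.2698392868042
```

jog_arm --targets '[[0.0,[0.0001,-0.0008,-0.0018],0],[0.0,[0.0001,-0.0008,-0.0018],0],[0.0,[0,0,0],0],[0.0,[0,0,0],0]]'

```text
clock: 22.28
position: [0.5751, -0.0243, 0.1209]
ee_rot: [0.534, -0.529, 0.468, -0.465]
contact_force: [-7.8, 13.0, 26.5]
width: 0.0113
```

```bash
python3 shot.py w20; python3 chk.py w20
```

```text
22.275 [ 0.5751 -0.0243  0.1209] jaw 7.43 ydir [ 0.001  0.009 -1.   ] q6 -0.3 [-7.85 13.04 26.5 ] 0.0113
w20 off along [0.87 1.02] across [0.04 0.39] | underside: yellow -8.38 @a -26.8 local tilt 0.38 | glass 402 -8.66 @ 29.7 | low frame -8.03
   yaw rect 89.87973022460938
```

jog_arm --targets '[[0.0,[-0.0001,0.0008,0.0018],0],[0.0,[-0.0001,0.0008,0.0018],0],[0.0,[-0.0001,0.0008,0.0018],0],[0.0,[-0.0001,0.0004,0.001],0],[0.0,[0,0,0],0],[0.0,[0,0,0],0]]'

```text
clock: 23.08
position: [0.5748, -0.0237, 0.1233]
ee_rot: [0.533, -0.53, 0.468, -0.465]
contact_force: [-1.4, 6.4, 6.0]
width: 0.0108
```

```bash
python3 shot.py w21; python3 chk.py w21
```

```text
23.075 [ 0.5748 -0.0237  0.1233] jaw 7.46 ydir [-0.001  0.005 -1.   ] q6 -0.3 [-1.44  6.35  5.95] 0.0108
w21 off along [1.38 0.91] across [-0.1   0.49] | underside: yellow -5.74 @a -26.9 local tilt -1.85 | glass 377 -6.39 @ 30.1 | low frame -5.4
   yaw rect 80.4398193359375
```

jog_arm --targets '[[0.0,[-0.0001,0.0008,0.0004],0],[0.0,[-0.0001,0.0008,0.0003],0],[0.0,[0,0,0],0],[0.0,[0,0,0],0]]'

```text
clock: 23.62
position: [0.5747, -0.023, 0.124]
ee_rot: [0.532, -0.531, 0.467, -0.465]
contact_force: [-0.8, 5.2, 5.0]
width: 0.011
```

```bash
python3 shot.py w22; python3 chk.py w22;python3 side.py s22; python3 - <<'E'
from h import *
s=manip.get_state();F=s['contact_force'];print(F,'normal',F@[-.0538,.409,.911],'up-slope',F@[.1189,-.9032,.4125],s['moment'])
E
```

```text
23.625 [ 0.5747 -0.023   0.124 ] jaw 7.47 ydir [-0.001  0.003 -1.   ] q6 -0.29 [-0.77  5.18  5.01] 0.011
w22 off along [1.14 1.29] across [0.27 0.53] | underside: yellow -5.0 @a -26.6 local tilt 0.33 | glass 390 -5.32 @ 29.9 | low frame -4.78
   yaw rect 21.351482391357422
23.725 [ 0.5747 -0.023   0.124 ] [-1.57  4.73  5.48] [ 0.662  0.184 -0.016] 0.011
[-1.57257145  4.72853515  5.479784  ] normal 7.010658444653734 up-slope -2.197380797429295 [ 0.66232754  0.18376143 -0.01640985]
```

View pics/s22.png

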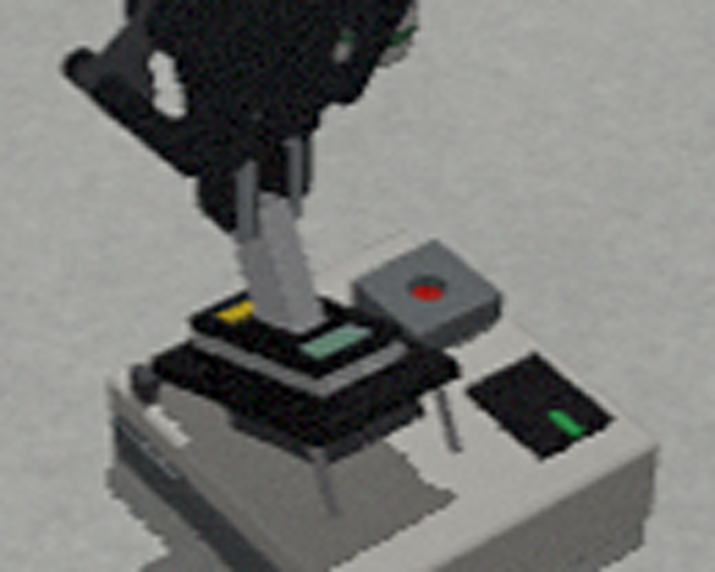

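View pics/w22.png

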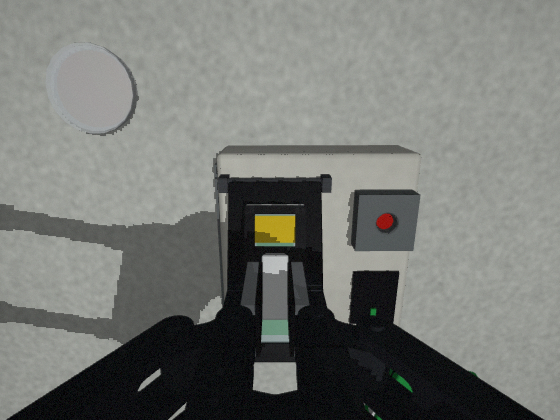

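jog_arm --targets '[[0.0,[-0.0001,0.0007,0.0002],0],[0.0,[0,0.0006,0.0002],0],[0.0,[0,0,0],0],[0.0,[0,0,0],0]]'

```text
clock: 24.22
position: [0.5746, -0.0226, 0.1245]
ee_rot: [0.532, -0.531, 0.467, -0.466]
contact_force: [-1.2, 2.3, 6.1]
width: 0.0109
```

```bash
python3 shot.py w23; python3 chk.py w23; python3 - <<'E'
from h import *
for i in range(4):
    s=manip.get_state();F=s['contact_force'];print(s['clock'],F.round(2),'normal',F@[-.0538,.409,.911],'up-slope',F@[.1189,-.9032,.4125]);get_image('top')
E
```

```text
24.225 [ 0.5746 -0.0226  0.1245] jaw 7.49 ydir [-0.001  0.002 -1.   ] q6 -0.29 [-1.25  2.29  6.11] 0.0109
w23 off along [1.05 1.19] across [0.25 0.52] | underside: yellow -4.44 @a -26.7 local tilt -0.16 | glass 389 -4.59 @ 29.8 | low frame -4.26
   yaw rect 21.897544860839844
24.275 [-1.37  3.18  5.65] normal 6.522314380185816 up-slope -0.705169036307896
24.325 [-1.21  2.42  5.09] normal 5.697581809563283 up-slope -0.23171024533636908
24.375 [-1.91  2.86  5.4 ] normal 6.190943938099093 up-slope -0.5830911761526374
24.425 [-2.01  2.78  4.9 ] normal 5.710952283191759 up-slope -0.7291777569264033
```

```bash
python3 - <<'E'
from fr import *
t=np.radians(24.36);c=np.array([.5763,-.0413,.0992]);ex,ey,nn=frame(t)
for n in ['w20','w22','w23']:
    im,d,cm,P,H=load(n);Q=(P-c);A=Q@ex*1e3;B=Q@ey*1e3;h=Q@nn*1e3
    base={'w20':-3.4,'w22':-.1,'w23':.5}[n]
    m=(abs(h-base)<1.2)&(A<-10)&(A>-50)&(abs(B)<24)
    print(n,'frame A min',np.percentile(A[m],[.2,1]).round(2),'B',np.percentile(B[m&(A<-20)],[.5,99.5]).round(2))
    lo=m&(A<-37)
    r=[(np.percentile(A[m&(abs(B-b)<2)],1)).round(2) for b in (-14,-7,0,7,14)];print(r)
    p=(abs(h-base+5)<1.0)&(A<-38)&(A>-50)&(abs(B)<16);print('pad below seen',p.sum(),np.percentile(A[p],[1,99]).round(2) if p.sum() else None)
im=load('w23')[0];save('w23z',cv2.resize(im[170:270,210:345],None,fx=5.5,fy=5.5,interpolation=cv2.INTER_CUBIC)+0)
E
```

```text
w20 frame A min [-40.42 -40.35] B [-17.6  17.9]
[np.float64(-40.34), np.float64(-40.35), np.float64(-40.36), np.float64(-40.31), np.float64(-40.23)]
pad below seen 57 [-42.3  -41.46]
w22 frame A min [-40.72 -40.65] B [-17.83  18.11]
[np.float64(-40.58), np.float64(-40.6), np.float64(-40.65), np.float64(-40.66), np.float64(-40.6)]
pad below seen 45 [-42.01 -41.79]
w23 frame A min [-40.83 -40.74] B [-17.81  18.16]
[np.float64(-40.63), np.float64(-40.74), np.float64(-40.73), np.float64(-40.78), np.float64(-40.74)]
pad below seen 47 [-42.1  -41.88]
```

View pics/w23z.png

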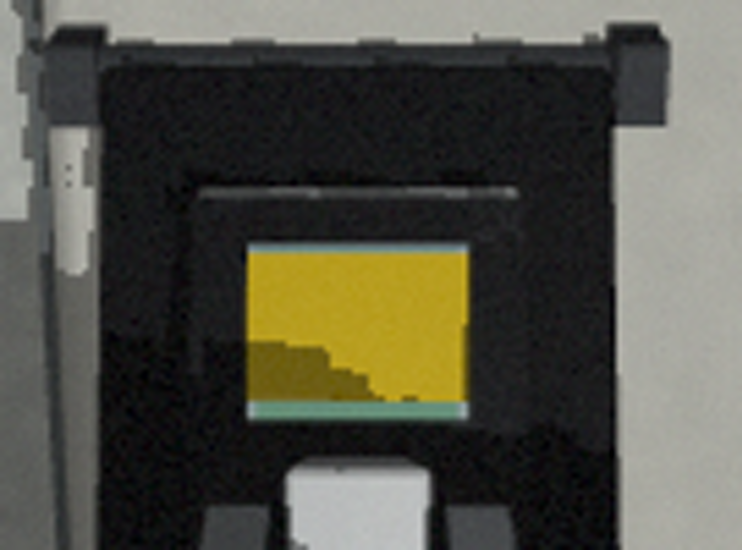

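jog_arm --targets '[[0.0,[0,0,0],0],[0.0,[0,0,0],0],[0.0,[0,0,0],0],[0.0,[0,0,0],0],[0.0,[0,0,0],0],[0.0,[0,0,0],0]]'

```text
clock: 25.22
position: [0.5747, -0.0226, 0.1245]
ee_rot: [0.532, -0.531, 0.467, -0.466]
contact_force: [-2.2, 2.5, 4.6]
width: 0.011
```

```bash
python3 shot.py w24; python3 chk.py w24; python3 - <<'E'
from h import *
im,d=get_image('top');save('t24',im);F=[]
for i in range(5):
    s=manip.get_state();F.append(s['contact_force']@[-.0538,.409,.911]);get_image('top')
print('normal',np.mean(F))
E
```

```text
25.225 [ 0.5747 -0.0226  0.1245] jaw 7.49 ydir [-0.001  0.002 -1.   ] q6 -0.29 [-2.17  2.53  4.59] 0.011
w24 off along [1.04 1.19] across [-0.    0.54] | underside: yellow -4.46 @a -26.7 local tilt -0.78 | glass 393 -4.66 @ 29.9 | low frame -4.17
   yaw rect 4.858226299285889
normal 5.818250226828363
```

View pics/t24.png

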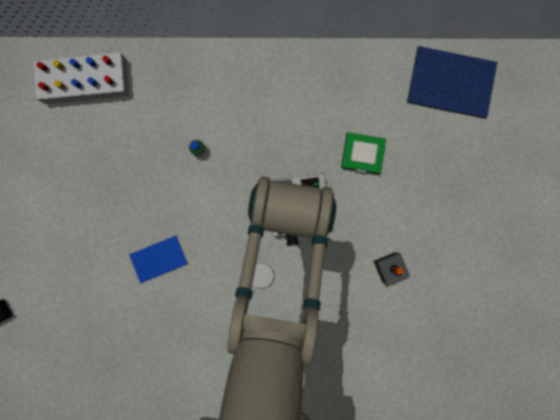

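The hold is stable: the carrier's depth and offset have not changed over the last second. In the top picture the bottle (197,148), slide box (364,153) and dish (261,277) are where they were, and the stylus is in its stand (397,270).

```bash
python3 -c "
from rig import sign_off
print(sign_off())"
```

```text
the job is handed in; nothing more can be done
None
```

The job is done and handed in at about 25.5 s; `sign_off` reported no verdict.

**Button:** I pressed the red button with the stylus to about 12 N, until the tool stopped moving down. Pictures showed the tip inside the well. I then put the stylus back in its stand and let go; its top read 125 mm, the same as before.

**Carrier:** I gripped it by the tab at 20 N. The moves cannot tilt the tool, so I pressed the carrier on the pad until it turned in the fingers and lay flush with the pad bottomed. Then I backed off to half travel.

**Last checks, stable over about 1 s:**

| Check | Result |
|---|---|
| Pad travel | about 4 mm; camera read 4.5 mm, less a bias of about 0.5 mm seen with the pad bottomed |
| Force along the pad's normal | about 5.8 N at the wrist, roughly 6.5 N at the pad with the carrier's weight added |
| Tilt against the pad | within about 0.3° over the carrier's length; a fit on the small label alone read up to 0.8° and is noisier |
| Sideways offset | about 0.3 mm, sides parallel to the pad |
| Offset along the slope | about 1.1 mm too far up; I left it, because sliding the carrier could have spoiled the flush fit |

- **Slope estimate:** my first figure of 20° was wrong. A fit over the whole pad gave 24.4°, and all the final checks use that.
- **Bystanders:** the bottle, slide box and dish did not move.

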